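# Restock the cabinet drawer from the workholding case

## Task

Put the steel step blocks away: first set the roll of tape from the case's lid down flat on the bench, swing the lid right over so that it stays open by itself, and move every step block from the case into the top right drawer of the small-parts cabinet, keeping the lid standing open until they are all in. The hex key stays in the case. Finish with the drawer pushed fully home and the case's lid shut, without disturbing the other things on the bench.

Things in the scene. Friction and masses are not known exactly. Their poses are not given: they have to be found in the camera images.
- case: red steel case, fixed to the bench, 130 (x) x 200 (y) mm, front with the handle towards -x. Origin: centre of its underside. Shallow tray: sheet 3 mm, inner floor 5 mm up, rim 22 mm up; blocks stand 17 mm proud of the rim, so fingers can take them above it. A low wall at y = -43 mm parts off the hex key's pocket (-y side). With the lid shut the top is 54 mm up.
- case_lid (a joint): angle of the case's deep lid (130 x 200 x 32 mm, 0.35 kg), hinged on the tray's far long edge: 0 shut, 1.95 rad wide open against its stop. No spring: past about 1.25 rad it falls open and stays, below it falls shut. The latches are undone: only its weight holds it.
- lid_handle (a point): middle of the lid's bow handle: a round bar, 9 mm thick, 80 mm long along the case's y, 36 mm out from the lid's front face; 40 mm above the bench when shut; moves with the lid on a radius of 167 mm about the hinge line. The point's axes turn with the lid.
- case_hinge (a point): middle of the lid's hinge line, which runs along the case's y: 65 mm behind the case's centre (case +x), 22 mm up. The lid turns about +y.
- parts_cabinet_drawer_3 (a joint): how far the cabinet's top right drawer (as the robot sees it) is open: 0 home, 0.12 m fully open; slides along the cabinet's -x, friction about 1 N. Light grey top drawers with a thin layer of small screws on the floor (no obstacle), blue cabinet, 188 x 300 x 165 mm, fixed.
- pull (a point): middle of that drawer's cup pull: 15 mm deep (x), 56 mm wide (y), 18 mm high (z), top 9 mm above this point, 30 mm below the cabinet's top. Closed on top, so pinch it across its 56 mm width from above, pads clear of the drawer's front, which is 7 mm behind this point. Axes as the cabinet's: x into the cabinet.
- drawer_floor (a point): point on that drawer's inner floor, mid-width, 60 mm behind its front's inner face and 89 mm above the bench; moves with it. Inside 156 (x) x 134 (y) mm, side walls 58 mm, front 70 mm above the floor. Fully open, the front 117 mm of the inside lie clear of the cabinet. Axes: x into the cabinet, y to its left, z up.
- step_block_1: steel clamping step block, 24 mm wide (y), 45 mm long (x), 34 mm high, five stairs of 9 mm: 10 mm high at -x rising by 6 mm a stair to 34 mm at +x; 0.18 kg. Origin: centre of its underside. Starts in the case's tray, upright. Grip across its 24 mm width about 8 mm to the +x side of the origin. 2 to 4 of the four are present.
- step_block_2: step block like step_block_1, or absent
- step_block_3: step block like step_block_1, or absent
- step_block_4: step block like step_block_1, or absent
- hex_key: grey 8 mm hex key, 105 x 40 x 9 mm, lying in the case's narrow pocket; stays in the case. Origin: centre of its underside
- masking_tape: wide beige roll of masking tape lying on the case's lid: outside diameter 104 mm, hole 66 mm, 48 mm high, 0.15 to 0.31 kg. Origin: centre of its underside. Grip it by the rim (19 mm), one finger in the hole. Goes flat on the bench; right of the case the bench is clear within 0.09 m of x 0.47, y -0.37.
- tape_measure: yellow pocket tape measure, 35 x 93 x 66 mm, standing on the bench; leave alone. Origin: centre of its underside
- offcut_3: pale wood offcut, 40 x 160 x 18 mm, lying behind the case; leave alone. Origin: centre of its underside
- carpenter_pencil: red carpenter's pencil, 14 x 178 x 8 mm, lying in front of the cabinet; leave alone. Origin: centre of its underside
Not all that is in view belongs to the job. What is shaped like the masking_tape but brown is not meant.

How it is judged:
By the outcome, as a careful person would: the job done as asked, in the order asked, and still so for the second after the job is handed in, with the robot touching nothing.
Of step_block_1, step_block_2, step_block_3, step_block_4 only 2 to 4 are there at a start; the rules pass over those that are not, and their reading is None.
At some moment in a run one of masking_tape may be knocked a few centimetres aside while the robot is not near it.
Once in a run the grip may slacken for a moment while it holds something.
It also fails if it takes over 210 s, if anything falls off the work surface, if the arm or the gripper's body presses on something with over 40 N, if the wrist force passes 120 N, or if a joint passes its speed limit or range.

## Robot

A 7-joint arm with a two-finger parallel gripper is mounted at the origin on the work surface; the furniture and walls round the work are solid. World frame = base frame: x ahead of the robot, y to its left, z up, the work surface at z = 0. Lengths are in m, angles in degrees, forces in N, time in s.
With the tool pointing down it reaches from about 0.4 to 0.925 m from the base axis. Payload 4.1 kg.
Tool frame: the origin (TCP) lies at the very end of the fingers, on their centre line; the grasp point (between the pads) lies 19 mm behind it; z points along the fingers, x is the direction in which the jaws open and shut, and the axes are right-handed (so a half turn about z gives the same grasp; the last joint's range is limited). The gripper opens to 85 mm and grips with 20 to 120 N. Pads are 22 mm wide; open, the fingers measure 114 mm over their backs; the gripper's body (76 mm by 85 mm) begins 54 mm behind the grasp point. The pads swing forward as they close: fully open they stand 13 mm farther back than shut.
Start: joints at [61.765, 22.827, 2.584, 88.041, -1.071, 69.15, -2.905], TCP at [0.249, -0.6, 0.231] pointing down, gripper open.
Joint ranges: [-161.44, 161.44], [-28.35, 127.94], [-78.24, 83.42], [0, 140.83], [-78.03, 258.03], [13.02, 114.36], [-168.23, 168.23]. Speed limits (degrees/s): [147.25, 147.25, 180, 180, 180, 180, 180].

## Interface

Orientations are given as a 3x3 rotation matrix whose columns are the frame's x, y, z axes.
In Python, from station import get_obs, vision, order gives the robot as it stands. The module is installed in compiled form; this text tells all that it offers.
- The arm moves only by the shell command python3 -m creep 'ROWS' [FORCE]. ROWS is a JSON object of lists of equal length, an entry for each row: "travel": the shift along the tool's x, y, z in cm, a list of three; "delta_rot": the turn, a rotation vector about the tool's x, y, z in degrees, a list of three; "grip": the closure, from -1 (fully open) to 1 (shut), so that 0 is half open. In form: {"travel": [[dx, dy, dz], ...], "delta_rot": [[rx, ry, rz], ...], "grip": [grip, ...]}. A call has 1 to 12 rows; each row is the pose to reach, as a shift and turn from the pose commanded when the call began, along the tool's axes at that moment; what a row does not reach only later rows make up. A row lasts 1/10 s, in which the tool goes at most 50 mm and 8.59 degrees, less where a joint would pass 70% of its speed; a pose out of reach is approached as far as the arm can. A call with a gripper value outside its range is refused whole. The fingers move at their own pace and stop on an object; FORCE is the grip in N (left out, the last holds). Time passes only in rows, so rows that repeat a pose let the fingers close. It gives the time, the measured TCP pose, the force and the opening at its end, in the units of the state.
- get_obs(): the state, without advancing time (a new reading comes with each control period).
- vision.grab_frame(name): name is "scene" or "top" or "wrist"; returns (picture, depth): 420x560x3 uint8, red, green, blue; 420x560 float32, m along the optical axis (not along the pixel's ray), 0 where there is no reading.
- vision.get_calibration(name): a dict with "intrinsics" (3x3 intrinsics, pixels), "dist" ([k1, k2, p1, p2, k3] as OpenCV has them; the pictures are not rectified), "R" (3x3) and "t" (3): a world point X has camera coordinates R X + t. Camera axes: x right, y down, z forward; pixel columns grow to the right and rows downward; lengths in m; the calibration is good to about 2 mm. A picture is of the moment at which its call begins: read the wrist's pose just before it. get_calibration takes no time and is no camera call; for the wrist camera it gives the pose at the moment of the call.
- order.sign_off(): hands the job in, once; it reports no verdict.
Trained networks look in the newest picture that a camera, given by its name, has taken for a name from the list of things; names that differ only in an ending like _2 or _b are one class to them, and where a whole thing is asked for, a point or a joint stands for the part that bears it (a point fixed in the world has none). Each returns a list of dicts, best first, with "p" (0 to 1); they miss things now and then, are a little off and sometimes report something else, mostly with a low value. They report only what shows in the picture. A call takes as long as a camera call. They do not tell look-alikes from the thing itself.
- vision.spot_in(query, camera): "xyz" ([x, y, z] in m, in the coordinates of the camera as it stood for that picture, good to about 4 mm: the middle of the surface that is visible of it).
The state is a dict: "time_s": time; "q": joint angles; "dq": joint speeds; "tau": joint torques, N m; "tool_pos": TCP position; "ee_rot": TCP orientation; "wrist_force": force on the tool from outside, world axes, zero at the start; "moment": the same for the moment, N m; "width": finger opening in m.
Only numpy, scipy, OpenCV 4.12 (cv2) and the standard library are available. Lean on these libraries where they do the work, as an engineer would, in place of code of your own. Each camera call takes 0.05 s, during which the arm holds its last target.

## Working session

There is one attempt and no reset: what is moved stays moved. The work goes in short steps, Python scripts to look and compute and a shell command to move; the robot and the scene stay as the last step left them, time stands still between calls to the robot, and variables do not carry over. Pictures are saved under pics/ and viewed, and the job is handed in when it is done.

```bash
mkdir -p pics; ls; cat > h.py <<'E'
import numpy as np, cv2
from station import get_obs, vision, order
def grab(n):
    im,d=vision.grab_frame(n); c=vision.get_calibration(n); return im,d,c
def save(n,f,crop=None,scale=1):
    im,d,c=grab(n)
    o=im if crop is None else im[crop[1]:crop[3],crop[0]:crop[2]]
    if scale!=1:o=cv2.resize(o,None,fx=scale,fy=scale,interpolation=cv2.INTER_CUBIC)
    cv2.imwrite('pics/'+f,o[...,::-1]); return im,d,c
def world(c,u,v,z):
    K=np.array(c['intrinsics']);p=cv2.undistortPoints(np.array([[[u,v]]],float),K,np.array(c['dist']))[0,0]
    pc=np.array([p[0]*z,p[1]*z,z]); return np.array(c['R']).T@(pc-np.array(c['t']).ravel())
def c2w(c,x): return np.array(c['R']).T@(np.array(x)-np.array(c['t']).ravel())
def cloud(c,d):
    K=np.array(c['intrinsics']);h,w=d.shape
    uv=np.stack(np.meshgrid(np.arange(w),np.arange(h)),-1).reshape(-1,1,2).astype(float)
    p=cv2.undistortPoints(uv,K,np.array(c['dist'])).reshape(h,w,2)
    pc=np.dstack([p[...,0]*d,p[...,1]*d,d]); W=(pc-np.array(c['t']).ravel())@np.array(c['R']); W[d<=0]=np.nan
    return W
def proj(c,X):
    r,_=cv2.Rodrigues(np.array(c['R']));p,_=cv2.projectPoints(np.array(X,float).reshape(-1,1,3),r,np.array(c['t'],float).ravel(),np.array(c['intrinsics']),np.array(c['dist']));return p.reshape(-1,2)
E
python3 - <<'E'
from h import *
np.set_printoptions(precision=4,suppress=True)
for n in ['scene','top','wrist']:
    im,d,c=save(n,n+'0.png'); np.savez('pics/'+n+'0.npz',im=im,d=d)
    for q in ['masking_tape','case','case_lid','lid_handle','pull','tape_measure','offcut_3','carpenter_pencil','step_block_1'] :
        if n=='wrist': continue
        r=vision.spot_in(q,n)
        print(n,q,[(round(x['p'],2),c2w(c,x['xyz']),proj(c,c2w(c,x['xyz']))[0].round()) for x in r[:3]])
o=get_obs();print(o)
E
```

```text
pics
scene masking_tape [(0.91, array([0.6068, 0.1333, 0.0293]), array([216., 254.])), (0.82, array([ 0.3187, -0.0771,  0.0315]), array([356., 240.])), (0.74, array([ 0.5499, -0.0634,  0.0843]), array([274., 207.]))]
scene case [(0.71, array([ 0.5117, -0.0115,  0.0439]), array([277., 231.])), (0.48, array([0.4291, 0.1976, 0.0068]), array([266., 297.]))]
scene case_lid [(0.64, array([ 0.5091, -0.0189,  0.0518]), array([280., 227.]))]
scene lid_handle [(0.86, array([ 0.5095, -0.0181,  0.0509]), array([279., 228.]))]
scene pull [(0.92, array([0.596 , 0.2968, 0.1246]), array([168., 255.]))]
scene tape_measure [(0.81, array([ 0.6178, -0.4115,  0.0307]), array([304., 178.]))]
scene offcut_3 [(0.7, array([ 0.752 , -0.1347,  0.0126]), array([229., 206.]))]
scene carpenter_pencil [(0.72, array([0.4265, 0.1956, 0.0064]), array([268., 297.]))]
scene step_block_1 [(0.16, array([ 0.5505, -0.0674,  0.0848]), array([274., 206.]))]
top masking_tape [(0.88, array([ 0.323 , -0.1109,  0.0443]), array([297., 272.])), (0.71, array([ 0.5602, -0.0956,  0.102 ]), array([294., 199.])), (0.66, array([0.6169, 
[... 594 characters left out ...]
(0.74, array([0.6028, 0.2983, 0.1121]), array([173., 184.])), (0.62, array([0.4358, 0.1929, 0.006 ]), array([210., 237.]))]
top step_block_1 []
{'time_s': 1.05, 'q': array([61.7652, 22.8289,  2.5832, 88.0409, -1.0722, 69.1512, -2.9059]), 'dq': array([-0.0136,  0.0832,  0.0736, -0.0719, -0.0261, -0.0258, -0.0316]), 'tau': array([  0.0011, -47.5023,   1.3635, -25.4522,   0.0115,   0.001 ,
         0.    ]), 'tool_pos': array([ 0.2494, -0.6003,  0.2313]), 'ee_rot': array([[ 0.3837, -0.9234,  0.    ],
       [-0.9234, -0.3837, -0.    ],
       [ 0.0001, -0.    , -1.    ]]), 'wrist_force': array([0.4271, 0.0336, 0.159 ]), 'moment': array([ 0.0206, -0.0631, -0.0271]), 'width': 0.08516194290408269}
```

View pics/scene0.png

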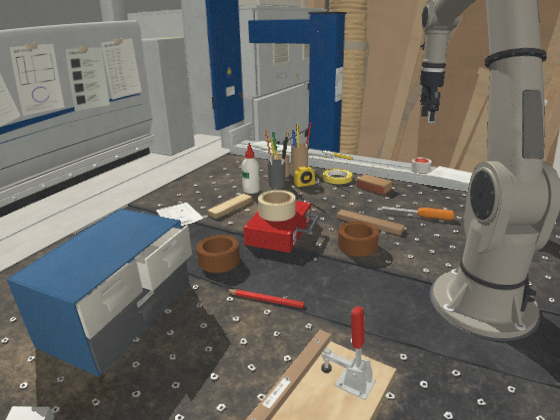

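View pics/top0.png

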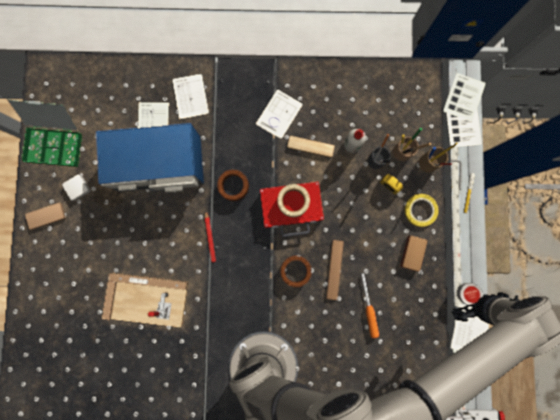

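```bash
python3 - <<'E'
from h import *
np.set_printoptions(precision=4,suppress=True)
D=np.load('pics/top0.npz');c=vision.get_calibration('top');W=cloud(c,D['d'])
print('campos',-np.array(c['R']).T@np.array(c['t']).ravel(), c['intrinsics'])
hsv=cv2.cvtColor(D['im'],cv2.COLOR_RGB2HSV)
# tape top
m=(W[...,2]>0.09)&(W[...,2]<0.115)&(abs(W[...,0]-.56)<.09)&(abs(W[...,1]+.09)<.09)
p=W[m];print('tape',len(p),p.mean(0),p[:,:2].min(0),p[:,:2].max(0))
(cx,cy),r=cv2.minEnclosingCircle(p[:,:2].astype(np.float32));print(cx,cy,r,np.median(p[:,2]))
red=((hsv[...,0]<8)|(hsv[...,0]>172))&(hsv[...,1]>120)
m=red&(abs(W[...,2]-.053)<.008)&(abs(W[...,0]-.55)<.15)&(abs(W[...,1]+.09)<.2)
p=W[m];print('lid',len(p),cv2.minAreaRect(p[:,:2].astype(np.float32)),np.median(p[:,2]))
blue=(hsv[...,0]>95)&(hsv[...,0]<130)&(hsv[...,1]>100)&(W[...,2]>.15)
p=W[blue];print('cab',len(p),cv2.minAreaRect(p[:,:2].astype(np.float32)),np.median(p[:,2]))
cv2.imwrite('pics/crop1.png',cv2.resize(D['im'][120:320,130:420],None,fx=2.7,fy=2.7,interpolation=cv2.INTER_CUBIC)[...,::-1])
E
```

```text
campos [ 0.3906 -0.0619  1.5134] [[432.782    0.     284.9841]
 [  0.     432.782  206.8339]
 [  0.       0.       1.    ]]
tape 386 [ 0.5599 -0.0917  0.1013] [ 0.5085 -0.1423] [ 0.6124 -0.0401]
0.5605912208557129 -0.09148955345153809 0.05268201604485512 0.10151646952072294
lid 1719 ((0.5503358244895935, -0.08731013536453247), (0.13508620858192444, 0.19959068298339844), 8.244264602661133) 0.05431694580597288
cab 9831 ((0.7608113288879395, -0.21573299169540405), (1.406205177307129, 0.8047176599502563), 70.38619995117188) 0.16949428028351787
```

View pics/crop1.png

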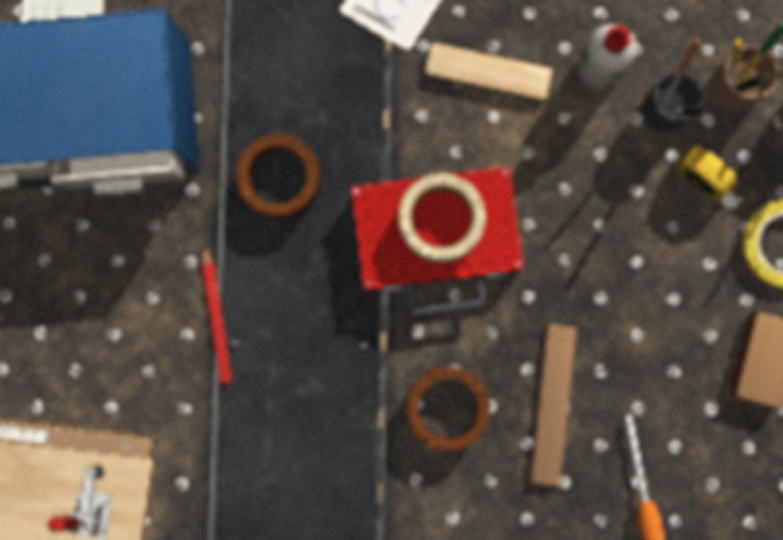

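Beige tape on the lid is at top px (294,199). Look-alikes are the brown rolls at (233,184) and (297,272) and the yellow roll at (421,210). The crop shows the beige roll on the red lid, which matches the description. Next I'll plan the approach.

```bash
cat >> h.py <<'E'
from scipy.spatial.transform import Rotation as Rn
def Rdown(yaw):
    a=np.radians(yaw); x=np.array([np.cos(a),np.sin(a),0]); z=np.array([0,0,-1.]); return np.column_stack([x,np.cross(z,x),z])
def plan(pos,R=None,p0=None,R0=None):
    o=get_obs(); p0=np.array(o['tool_pos']) if p0 is None else np.array(p0); R0=np.array(o['ee_rot']) if R0 is None else R0
    t=R0.T@(np.array(pos)-p0)*100; r=np.zeros(3) if R is None else Rn.from_matrix(R0.T@R).as_rotvec(degrees=True)
    print('travel',t.round(2),'rot',r.round(1)); return t,r
def st():
    o=get_obs();print('t',round(o['time_s'],2),'pos',o['tool_pos'].round(4),'F',o['wrist_force'].round(1),'w',round(o['width'],4),'q',o['q'].round(0)); print(o['ee_rot'].round(3).tolist())
E
python3 - <<'E'
from h import *
plan([.5665,-.1336,.22],Rdown(-82))
# cabinet fit
np.set_printoptions(precision=4,suppress=True)
D=np.load('pics/top0.npz');c=vision.get_calibration('top');W=cloud(c,D['d'])
m=(W[...,2]>.158)&(W[...,2]<.175)&(W[...,1]>.15)&(W[...,1]<.75)&(W[...,0]>.5)&(W[...,0]<.95)
p=W[m];print(len(p),np.median(p[:,2]),cv2.minAreaRect(p[:,:2].astype(np.float32)),cv2.boxPoints(cv2.minAreaRect(p[:,:2].astype(np.float32))))
E
```

```text
travel [-30.93 -47.19   1.13] rot [-0.  -0.  14.6]
5074 0.1650003861086276 ((0.6822307109832764, 0.3791787326335907), (0.19403818249702454, 0.30344894528388977), 6.171583652496338) [[0.5695 0.5196]
 [0.6021 0.2179]
 [0.795  0.2388]
 [0.7624 0.5405]]
```

```bash
python3 -m creep '{"travel": [[-30.9,-47.2,-2],[-30.9,-47.2,-2],[-30.9,-47.2,-2],[-30.9,-47.2,-2],[-30.9,-47.2,-2],[-30.9,-47.2,-2],[-30.9,-47.2,-2],[-30.9,-47.2,-2],[-30.9,-47.2,-2],[-30.9,-47.2,-2],[-30.9,-47.2,-2],[-30.9,-47.2,-2]], "delta_rot": [[0,0,14.6],[0,0,14.6],[0,0,14.6],[0,0,14.6],[0,0,14.6],[0,0,14.6],[0,0,14.6],[0,0,14.6],[0,0,14.6],[0,0,14.6],[0,0,14.6],[0,0,14.6]], "grip": [-0.3,-0.3,-0.3,-0.3,-0.3,-0.3,-0.3,-0.3,-0.3,-0.3,-0.3,-0.3]}' 40
python3 - <<'E'
from h import *
st()
im,d,c=save('wrist','w1.png')
for n in ['top']:
    im,d,c=save(n,'t1.png');W=cloud(c,d)
    m=(W[...,2]>0.085)&(W[...,2]<0.115)&(abs(W[...,0]-.56)<.1)&(abs(W[...,1]+.09)<.1)
    p=W[m];print(len(p),cv2.minEnclosingCircle(p[:,:2].astype(np.float32)))
plan([.5665,-.1336,.22],Rdown(-82))
E
```

```text
time_s: 2.25
tool_pos: [0.5698, -0.1264, 0.2518]
ee_rot: [[0.148, -0.989, 0.003], [-0.989, -0.148, 0.004], [-0.003, -0.003, -1.0]]
wrist_force: [-0.1, 0.3, -0.0]
width: 0.0555
t 2.25 pos [ 0.5698 -0.1264  0.2518] F [-0.1  0.3 -0. ] w 0.0555 q [ 19.  15. -13.  96.   3.  69. -76.]
[[0.148, -0.989, 0.003], [-0.989, -0.148, 0.004], [-0.003, -0.003, -1.0]]
137 ((0.5602606534957886, -0.08295232802629471), 0.05118216946721077)
travel [0.3  0.2  3.13] rot [-0.   0.1  0.3]
```

View pics/w1.png

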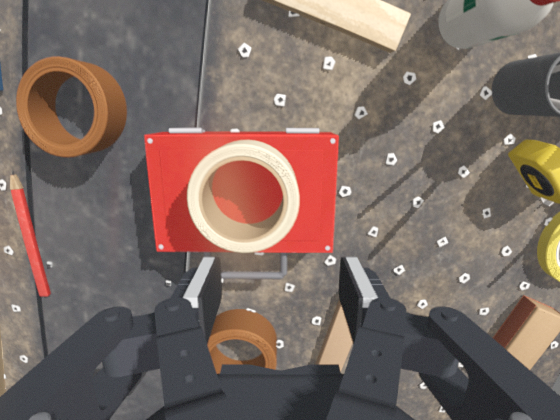

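Wrist view: beige tape on the red lid at about (244,196), and the brown roll at (70,105) is the look-alike. Now an accurate fit from wrist depth.

```bash
python3 - <<'E'
from h import *
np.set_printoptions(precision=4,suppress=True)
st()
im,d,c=grab('wrist');W=cloud(c,d);hsv=cv2.cvtColor(im,cv2.COLOR_RGB2HSV)
m=(W[...,2]>0.092)&(W[...,2]<0.112)&(abs(W[...,0]-.56)<.1)&(abs(W[...,1]+.09)<.1)
n,l,s,_=cv2.connectedComponentsWithStats(m.astype(np.uint8)); k=1+np.argmax(s[1:,4]); 
p=W[l==k];print(len(p),cv2.minEnclosingCircle(p[:,:2].astype(np.float32)),np.median(p[:,2]),p.min(0),p.max(0))
red=((hsv[...,0]<8)|(hsv[...,0]>172))&(hsv[...,1]>120)
m=red&(abs(W[...,2]-.053)<.007)&(abs(W[...,0]-.55)<.15)&(abs(W[...,1]+.09)<.2)
n,l,s,_=cv2.connectedComponentsWithStats(m.astype(np.uint8));k=1+np.argmax(s[1:,4])
p=W[l==k];r=cv2.minAreaRect(p[:,:2].astype(np.float32));print('lid',len(p),r,cv2.boxPoints(r),np.median(p[:,2]))
m=(W[...,2]>.03)&(W[...,2]<.05)&(W[...,0]>.42)&(W[...,0]<.475)&(abs(W[...,1]+.09)<.07)
p=W[m];print('handle',len(p),np.median(p,0),cv2.minAreaRect(p[:,:2].astype(np.float32)))
E
```

```text
t 2.35 pos [ 0.5681 -0.1304  0.2513] F [ 0.1 -0.2  0.5] w 0.0557 q [ 19.  15. -12.  96.   3.  69. -76.]
[[0.145, -0.989, 0.001], [-0.989, -0.145, 0.001], [-0.001, -0.001, -1.0]]
4991 ((0.5566071271896362, -0.09660878777503967), 0.05253039672970772) 0.10288649226815527 [ 0.5042 -0.1478  0.092 ] [ 0.609  -0.0446  0.1057]
lid 11639 ((0.5481737852096558, -0.09125537425279617), (0.13046786189079285, 0.19983629882335663), 7.989036560058594) [[ 0.4697 -0.0014]
 [ 0.4975 -0.1993]
 [ 0.6267 -0.1811]
 [ 0.5989  0.0168]] 0.05553490725506714
handle 605 [ 0.4525 -0.1174  0.0448] ((0.4577946662902832, -0.1035672202706337), (0.03168429061770439, 0.09812336415052414), 1.3860301971435547)
```

```bash
python3 -m creep '{"travel": [[0,0,0],[0,0,0]], "delta_rot": [[0,0,0],[0,0,0]], "grip": [-0.3,-0.3]}' >/dev/null; cat > m1.py <<'E'
from h import *
np.set_printoptions(precision=4,suppress=True)
st()
im,d,c=grab('wrist');W=cloud(c,d);hsv=cv2.cvtColor(im,cv2.COLOR_RGB2HSV)
m=(W[...,2]>0.092)&(W[...,2]<0.112)&(abs(W[...,0]-.56)<.1)&(abs(W[...,1]+.09)<.1)
n,l,s,_=cv2.connectedComponentsWithStats(m.astype(np.uint8)); k=1+np.argmax(s[1:,4]); 
p=W[l==k];print(len(p),cv2.minEnclosingCircle(p[:,:2].astype(np.float32)),np.median(p[:,2]),p.min(0),p.max(0))
red=((hsv[...,0]<8)|(hsv[...,0]>172))&(hsv[...,1]>120)
m=red&(abs(W[...,2]-.053)<.007)&(abs(W[...,0]-.55)<.15)&(abs(W[...,1]+.09)<.2)
n,l,s,_=cv2.connectedComponentsWithStats(m.astype(np.uint8));k=1+np.argmax(s[1:,4])
p=W[l==k];r=cv2.minAreaRect(p[:,:2].astype(np.float32));print('lid',len(p),r,cv2.boxPoints(r),np.median(p[:,2]))
R8=np.array([[np.cos(np.radians(8)),np.sin(np.radians(8))],[-np.sin(np.radians(8)),np.cos(np.radians(8))]])
q=(W[...,:2]-np.array(r[0]))@R8.T
m=(W[...,2]>.03)&(W[...,2]<.05)&(q[...,0]>-.115)&(q[...,0]<-.085)&(abs(q[...,1])<.06)
p=q[m];print('handle(case frame)',len(p),np.median(p,0),p.min(0),p.max(0),np.median(W[m],0))
E
python3 m1.py
```

```text
t 2.6 pos [ 0.5656 -0.1365  0.2512] F [ 0.  -0.4 -0.4] w 0.0556 q [ 19.  15. -12.  96.   3.  69. -76.]
[[0.134, -0.991, -0.001], [-0.991, -0.134, -0.001], [0.001, 0.001, -1.0]]
5049 ((0.5586191415786743, -0.09238910675048828), 0.05235626548528671) 0.10321395345566607 [ 0.5065 -0.1441  0.092 ] [ 0.6106 -0.0406  0.1064]
lid 11809 ((0.5499840378761292, -0.0870901346206665), (0.13058705627918243, 0.20049837231636047), 8.105093955993652) [[ 0.4712  0.003 ]
 [ 0.4995 -0.1955]
 [ 0.6288 -0.1771]
 [ 0.6005  0.0214]] 0.055847077506323894
handle(case frame) 490 [-0.0989 -0.0138] [-0.1057 -0.0482] [-0.0851  0.0478] [ 0.4536 -0.1146  0.045 ]
```

```bash
python3 - <<'E'
from h import *
st();plan([.5649,-.1341,.14],Rdown(-82))
E
```

```text
t 2.65 pos [ 0.5657 -0.1362  0.2513] F [-0.6 -0.2 -0.8] w 0.0553 q [ 19.  15. -12.  96.   3.  69. -76.]
[[0.135, -0.991, -0.0], [-0.991, -0.135, -0.001], [0.001, 0.001, -1.0]]
travel [-0.23  0.05 11.13] rot [ 0.  -0.1 -0.2]
```

```bash
python3 -m creep '{"travel": [[-0.2,0.05,3],[-0.2,0.05,6],[-0.2,0.05,9],[-0.2,0.05,11.1],[-0.2,0.05,11.1],[-0.2,0.05,11.1],[-0.2,0.05,11.1]], "delta_rot": [[0,0,0],[0,0,0],[0,0,0],[0,0,0],[0,0,0],[0,0,0],[0,0,0]], "grip": [-0.3,-0.3,-0.3,-0.3,-0.3,-0.3,-0.3]}' | head -2; python3 - <<'E'
from h import *
plan([.5649,-.1341,.069],Rdown(-82)); save('wrist','w2.png')
E
```

```text
time_s: 3.35
tool_pos: [0.567, -0.1326, 0.142]
travel [0.11 0.25 7.3 ] rot [-0.2 -0.1 -0.1]
```

View pics/w2.png

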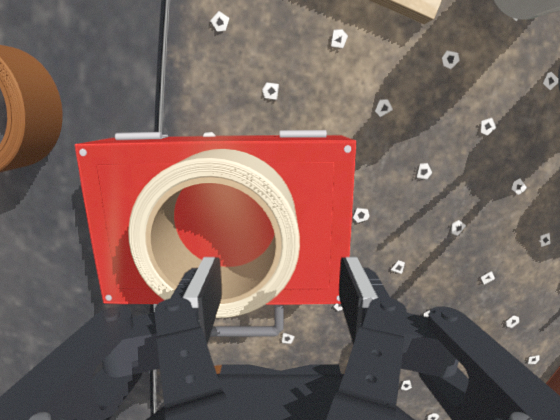

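Left finger (205,290) is over the hole and the right finger (355,290) is outside the rim. Descending to grip.

```bash
python3 -m creep '{"travel": [[0.1,0.2,2.5],[0.1,0.2,5],[0.1,0.2,6.6],[0.1,0.2,7.2],[0.1,0.2,7.2],[0.1,0.2,7.2],[0.1,0.2,7.2],[0.1,0.2,7.2],[0.1,0.2,7.2],[0.1,0.2,7.2]], "delta_rot": [[0,0,0],[0,0,0],[0,0,0],[0,0,0],[0,0,0],[0,0,0],[0,0,0],[0,0,0],[0,0,0],[0,0,0]], "grip": [-0.3,-0.3,-0.3,-0.3,-0.3,0.2,0.9,0.9,0.9,0.9]}' 70;  python3 -m creep '{"travel": [[0,0,0],[0,0,0],[0,0,0],[0,0,-1],[0,0,-3],[0,0,-6],[0,0,-9],[0,0,-9]], "delta_rot": [[0,0,0],[0,0,0],[0,0,0],[0,0,0],[0,0,0],[0,0,0],[0,0,0],[0,0,0]], "grip": [0.9,0.9,0.9,0.9,0.9,0.9,0.9,0.9]}'; python3 - <<'E'
from h import *
save('wrist','w3.png'); st()
# place: tape centre = tcp - .0425*radial
plan([.47+.0059,-.37-.0421,.16],Rdown(-82))
E
```

```text
time_s: 4.4
tool_pos: [0.5652, -0.1338, 0.0698]
ee_rot: [[0.138, -0.99, 0.003], [-0.99, -0.138, -0.001], [0.001, -0.002, -1.0]]
wrist_force: [-0.5, -0.4, 6.1]
width: 0.0155
time_s: 5.2
tool_pos: [0.5671, -0.1333, 0.163]
ee_rot: [[0.139, -0.99, 0.008], [-0.99, -0.139, -0.002], [0.003, -0.008, -1.0]]
wrist_force: [1.3, 0.8, -1.4]
width: 0.0154
t 5.25 pos [ 0.5655 -0.1332  0.1606] F [-0.5 -0.4 -2.3] w 0.0155 q [ 19.  20. -12. 102.   5.  58. -77.]
[[0.139, -0.99, 0.004], [-0.99, -0.139, -0.001], [0.001, -0.004, -1.0]]
travel [26.38 12.74  0.04] rot [-0.2 -0.1 -0. ]
```

View pics/w3.png

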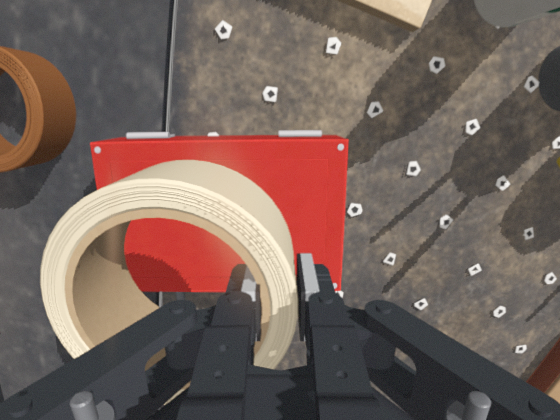

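```bash
python3 -m creep '{"travel": [[3,1.5,0],[7,3.4,0],[11,5.3,0],[15,7.3,0],[19,9.2,0],[23,11.1,0],[25.5,12.3,0],[26.4,12.7,0],[26.4,12.7,0],[26.4,12.7,0],[26.4,12.7,0]], "delta_rot": [[0,0,0],[0,0,0],[0,0,0],[0,0,0],[0,0,0],[0,0,0],[0,0,0],[0,0,0],[0,0,0],[0,0,0],[0,0,0]], "grip": [0.9,0.9,0.9,0.9,0.9,0.9,0.9,0.9,0.9,0.9,0.9]}';  python3 - <<'E'
from h import *
save('wrist','w4.png'); st()
plan([.47+.0059,-.37-.0421,.030],Rdown(-82))
im,d,c=save('scene','s4.png')
E
```

```text
time_s: 6.35
tool_pos: [0.4762, -0.4094, 0.158]
ee_rot: [[0.142, -0.99, 0.0], [-0.99, -0.142, 0.002], [-0.002, -0.0, -1.0]]
wrist_force: [0.7, -0.1, -1.5]
width: 0.0159
t 6.4 pos [ 0.4762 -0.4097  0.1582] F [ 0.4 -0.1 -2.2] w 0.0151 q [ 41.  24.  -6.  96.   3.  60. -47.]
[[0.142, -0.99, 0.0], [-0.99, -0.142, 0.001], [-0.001, -0.0, -1.0]]
travel [ 0.24  0.07 12.82] rot [-0.   0.1  0.2]
```

View pics/s4.png

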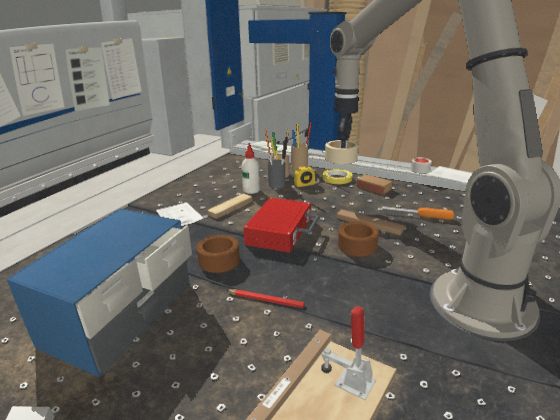

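View pics/w4.png

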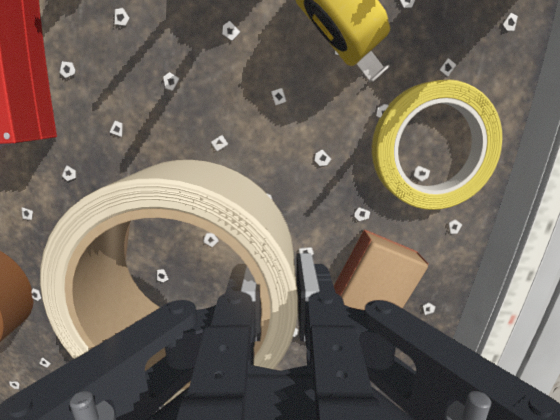

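Tape held level; there's a brown block at wrist px (385,270) to the right of the right finger. Checking its clearance before lowering.

```bash
python3 - <<'E'
from h import *
np.set_printoptions(precision=4,suppress=True)
D=np.load('pics/top0.npz');c=vision.get_calibration('top');W=cloud(c,D['d'])
m=(W[...,2]>.012)&(W[...,2]<.1)&(abs(W[...,0]-.42)<.12)&(W[...,1]<-.27)&(W[...,1]>-.62)
n,l,s,ce=cv2.connectedComponentsWithStats(m.astype(np.uint8))
for k in range(1,n):
    if s[k,4]>25:
        p=W[l==k]; print(s[k],ce[k].round(),p.min(0),p.max(0))
E
```

```text
[406 210  32  16 217] [421. 218.] [ 0.4878 -0.5938  0.0125] [ 0.5398 -0.4858  0.0267]
[401 235  27  37 636] [414. 253.] [ 0.3309 -0.5546  0.0121] [ 0.4527 -0.4677  0.0418]
```

```bash
python3 -m creep '{"travel": [[0.2,0,3],[0.2,0,6],[0.2,0,9],[0.2,0,12],[0.2,0,13.0],[0.2,0,13.5],[0.2,0,13.8],[0.2,0,13.8]], "delta_rot": [[0,0,0],[0,0,0],[0,0,0],[0,0,0],[0,0,0],[0,0,0],[0,0,0],[0,0,0]], "grip": [0.9,0.9,0.9,0.9,0.9,0.9,0.9,0.9]}';  python3 - <<'E'
from h import *
st()
E
```

```text
time_s: 7.25
tool_pos: [0.4761, -0.4147, 0.0215]
ee_rot: [[0.139, -0.99, 0.002], [-0.99, -0.139, -0.001], [0.002, -0.002, -1.0]]
wrist_force: [-0.5, 0.5, -2.1]
width: 0.0152
t 7.25 pos [ 0.4761 -0.4147  0.0215] F [-0.5  0.5 -2.1] w 0.0152 q [ 41.  33.  -5. 101.   4.  46. -48.]
[[0.139, -0.99, 0.002], [-0.99, -0.139, -0.001], [0.002, -0.002, -1.0]]
```

```bash
python3 -m creep '{"travel": [[0,0,0.2],[0,0,0.4],[0,0,0.5],[0,0,0.5]], "delta_rot": [[0,0,0],[0,0,0],[0,0,0],[0,0,0]], "grip": [0.9,0.9,0.9,0.9]}' | grep -v rot; python3 -m creep '{"travel": [[0,0,0],[0,0,0],[0,0,0],[0,0,0],[0,0,-2],[0,0,-5],[0,0,-9],[0,0,-14],[0,0,-18],[0,0,-18]], "delta_rot": [[0,0,0],[0,0,0],[0,0,0],[0,0,0],[0,0,0],[0,0,0],[0,0,0],[0,0,0],[0,0,0],[0,0,0]], "grip": [0.4,0.1,0,0,0,0,0,0,0,0]}';  python3 - <<'E'
from h import *
st()
save('wrist','w5.png')
E
```

```text
time_s: 7.65
tool_pos: [0.4753, -0.4145, 0.0159]
wrist_force: [-0.9, 1.1, 0.6]
width: 0.0156
time_s: 8.65
tool_pos: [0.4787, -0.4169, 0.2028]
ee_rot: [[0.138, -0.99, 0.011], [-0.99, -0.138, -0.008], [0.01, -0.009, -1.0]]
wrist_force: [-0.4, 0.1, 0.4]
width: 0.0423
t 8.65 pos [ 0.4787 -0.4169  0.2028] F [-0.4  0.1  0.4] w 0.0423 q [ 41.  22.  -6.  93.   2.  65. -47.]
[[0.138, -0.99, 0.011], [-0.99, -0.138, -0.008], [0.01, -0.009, -1.0]]
```

View pics/w5.png

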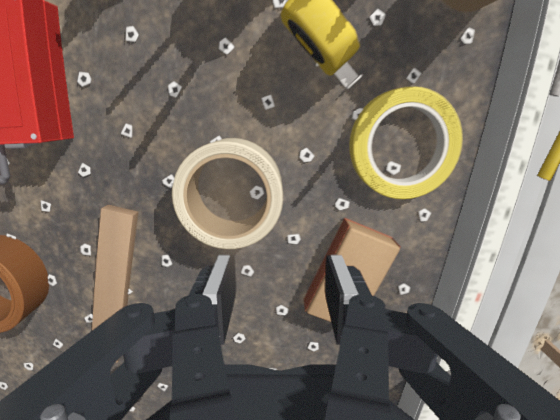

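Tape lies flat on the bench at wrist px (228,193), clear of the neighbours. Next I plan to take the lid handle from above, with the jaws across the bar.

```bash
python3 - <<'E'
from h import *
plan([.450,-.1012,.15],Rdown(8.1))
E
```

```text
travel [-31.54  -1.65   4.75] rot [  0.   -0.5 -90.1]
```

```bash
python3 -m creep '{"travel": [[-31.5,-1.6,0],[-31.5,-1.6,0],[-31.5,-1.6,0],[-31.5,-1.6,0],[-31.5,-1.6,0],[-31.5,-1.6,0],[-31.5,-1.6,2],[-31.5,-1.6,4],[-31.5,-1.6,4.7],[-31.5,-1.6,4.7],[-31.5,-1.6,4.7],[-31.5,-1.6,4.7]], "delta_rot": [[0,0,-90],[0,0,-90],[0,0,-90],[0,0,-90],[0,0,-90],[0,0,-90],[0,0,-90],[0,0,-90],[0,0,-90],[0,0,-90],[0,0,-90],[0,0,-90]], "grip": [0.43,0.43,0.43,0.43,0.43,0.43,0.43,0.43,0.43,0.43,0.43,0.43]}';python3 -m creep '{"travel": [[0,0,0],[0,0,0],[0,0,0]], "delta_rot": [[0,0,0],[0,0,0],[0,0,0]], "grip": [0.43,0.43,0.43]}' >/dev/null;  python3 - <<'E'
from h import *
np.set_printoptions(precision=4,suppress=True)
st()
im,d,c=save('wrist','w6.png'); W=cloud(c,d)
m=(W[...,2]>.033)&(W[...,2]<.052)&(W[...,0]>.42)&(W[...,0]<.475)&(abs(W[...,1]+.1)<.03)
p=W[m];print('handle',len(p),np.median(p,0),cv2.minAreaRect(p[:,:2].astype(np.float32)))
r=vision.spot_in('lid_handle','wrist');print([(x['p'],c2w(c,x['xyz'])) for x in r])
plan([.450,-.1012,.028],Rdown(8.1))
E
```

```text
time_s: 9.9
tool_pos: [0.4461, -0.0998, 0.1469]
ee_rot: [[0.99, 0.138, -0.003], [0.138, -0.99, 0.001], [-0.003, -0.001, -1.0]]
wrist_force: [0.5, -0.2, 1.3]
width: 0.0245
t 10.2 pos [ 0.4473 -0.1     0.1482] F [ 0.3  0.1 -0. ] w 0.0242 q [ 32.   9. -27. 118.   5.  53.  10.]
[[0.99, 0.138, -0.0], [0.138, -0.99, -0.0], [-0.0, 0.0, -1.0]]
handle 813 [ 0.4489 -0.0989  0.0452] ((0.4489186406135559, -0.0998404324054718), (0.008416048251092434, 0.061167676001787186), 8.476409912109375)
[(0.95, array([ 0.5416, -0.0683,  0.0574]))]
travel [ 0.25  0.15 12.03] rot [ 0.  -0.  -0.2]
```

View pics/w6.png

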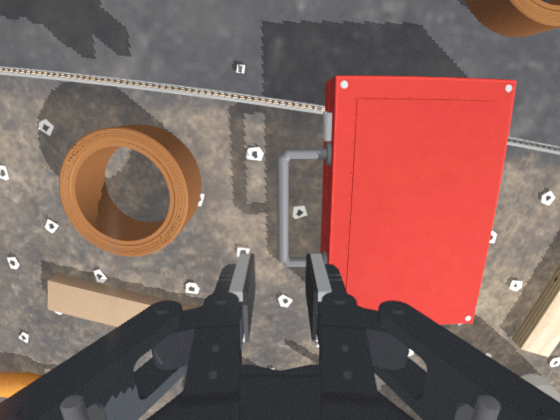

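Bar at wrist px (283,207), measured at (0.449,-0.100), in agreement with the geometry. Descending and gripping.

```bash
python3 -m creep '{"travel": [[0.2,0.1,3],[0.2,0.1,6],[0.2,0.1,9],[0.2,0.1,11],[0.2,0.1,12],[0.2,0.1,12],[0.2,0.1,12],[0.2,0.1,12],[0.2,0.1,12],[0.2,0.1,12],[0.2,0.1,12]], "delta_rot": [[0,0,0],[0,0,0],[0,0,0],[0,0,0],[0,0,0],[0,0,0],[0,0,0],[0,0,0],[0,0,0],[0,0,0],[0,0,0]], "grip": [0.43,0.43,0.43,0.43,0.43,0.43,0.43,1,1,1,1]}' 40;python3 - <<'E'
from h import *
st();save('wrist','w7.png')
E
```

```text
time_s: 11.4
tool_pos: [0.4495, -0.1011, 0.0294]
ee_rot: [[0.99, 0.138, 0.0], [0.138, -0.99, -0.001], [-0.0, 0.001, -1.0]]
wrist_force: [-4.1, -0.0, 6.4]
width: 0.0071
t 11.4 pos [ 0.4495 -0.1011  0.0294] F [-4.1 -0.   6.4] w 0.0071 q [ 28.  21. -24. 123.  14.  38.   3.]
[[0.99, 0.138, 0.0], [0.138, -0.99, -0.001], [-0.0, 0.001, -1.0]]
```

View pics/w7.png

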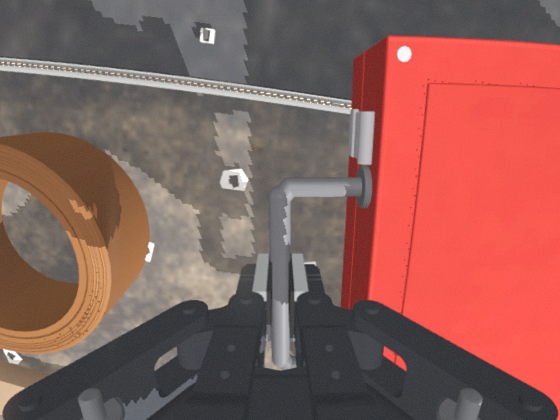

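```bash
python3 - <<'E'
import numpy as np
for t in [5,12,20,28,36,44,52,60,68,76,84,90,95,100,105,108]:
    a=np.radians(t+6.2); print(t, round(16.6-16.7*np.cos(a),1), round(1.8-16.7*np.sin(a),1))
E
```

```text
5 0.2 -1.4
12 0.7 -3.4
20 1.6 -5.6
28 2.8 -7.6
36 4.2 -9.4
44 5.9 -11.0
52 7.8 -12.4
60 9.9 -13.5
68 12.1 -14.3
76 14.3 -14.7
84 16.7 -14.9
90 18.4 -14.8
95 19.8 -14.6
100 21.3 -14.2
105 22.6 -13.8
108 23.4 -13.4
```

```bash
python3 -m creep '{"travel": [[0.2,0,-1.4],[0.7,0,-3.4],[1.6,0,-5.6],[2.8,0,-7.6],[4.2,0,-9.4],[5.9,0,-11.0],[5.9,0,-11.0]], "delta_rot": [[0,0,0],[0,0,0],[0,0,0],[0,0,0],[0,0,0],[0,0,0],[0,0,0]], "grip": [1,1,1,1,1,1,1]}' ;python3 - <<'E'
from h import *
st();save('wrist','w8.png');save('scene','s8.png',(150,100,450,320),2.6)
E
```

```text
time_s: 12.15
tool_pos: [0.5064, -0.0928, 0.1413]
ee_rot: [[0.99, 0.139, -0.005], [0.139, -0.99, -0.002], [-0.006, 0.001, -1.0]]
wrist_force: [-12.8, -0.1, 11.3]
width: 0.0069
t 12.15 pos [ 0.5064 -0.0928  0.1413] F [-12.8  -0.1  11.3] w 0.0069 q [ 28.  16. -27. 111.   9.  55.   5.]
[[0.99, 0.139, -0.005], [0.139, -0.99, -0.002], [-0.006, 0.001, -1.0]]
```

View pics/s8.png

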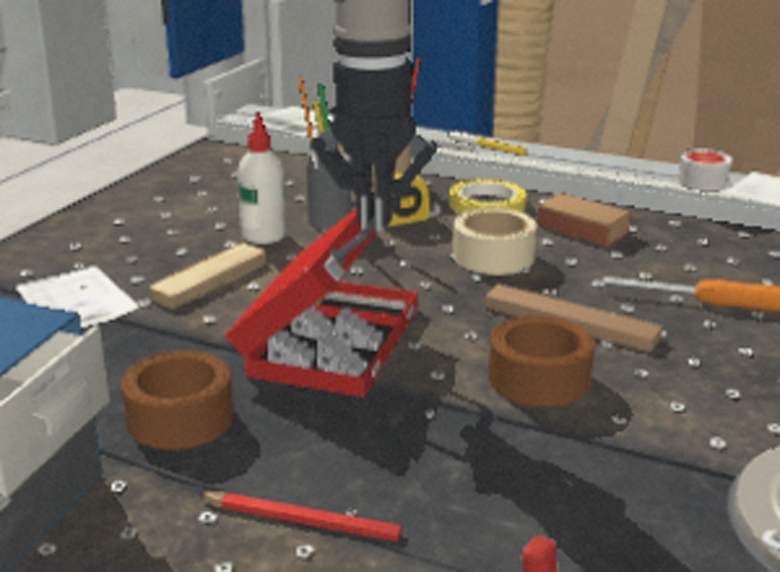

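Lid is half open and the blocks are visible inside. I'll continue along the arc.

```bash
python3 -m creep '{"travel": [[1.8,0,-1.4],[3.9,0,-2.5],[6.1,0,-3.3],[8.3,0,-3.7],[10.7,0,-3.9],[12.4,0,-3.8],[13.8,0,-3.6],[15.3,0,-3.2],[16.2,0,-2.9],[16.2,0,-2.9]], "delta_rot": [[0,0,0],[0,0,0],[0,0,0],[0,0,0],[0,0,0],[0,0,0],[0,0,0],[0,0,0],[0,0,0],[0,0,0]], "grip": [1,1,1,1,1,1,1,1,1,1]}' ;python3 - <<'E'
from h import *
st();save('wrist','w9.png');save('scene','s9.png',(150,100,450,320),2.6)
E
```

```text
time_s: 13.25
tool_pos: [0.6707, -0.0691, 0.1686]
ee_rot: [[0.99, 0.139, 0.005], [0.139, -0.99, 0.001], [0.005, -0.0, -1.0]]
wrist_force: [1.1, 0.9, 5.0]
width: 0.007
t 13.25 pos [ 0.6707 -0.0691  0.1686] F [1.1 0.9 5. ] w 0.007 q [ 20.  30. -26.  88.  14.  65.  -0.]
[[0.99, 0.139, 0.005], [0.139, -0.99, 0.001], [0.005, -0.0, -1.0]]
```

View pics/s9.png

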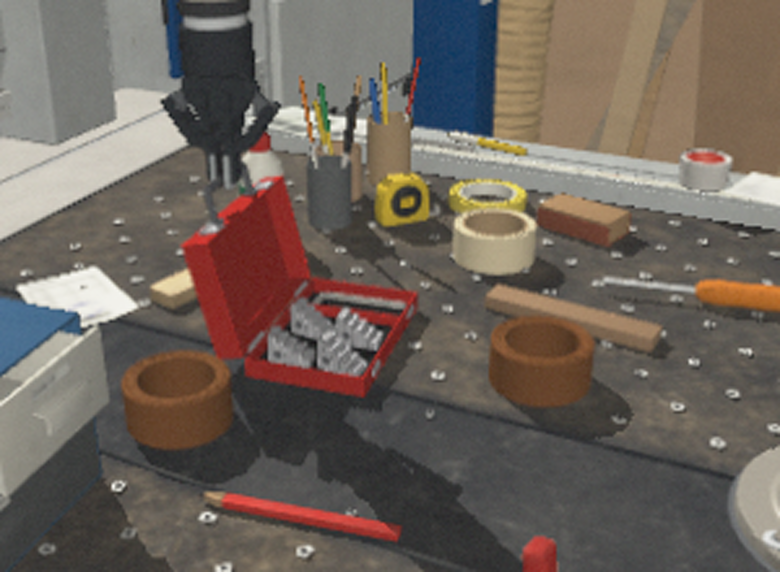

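View pics/w9.png

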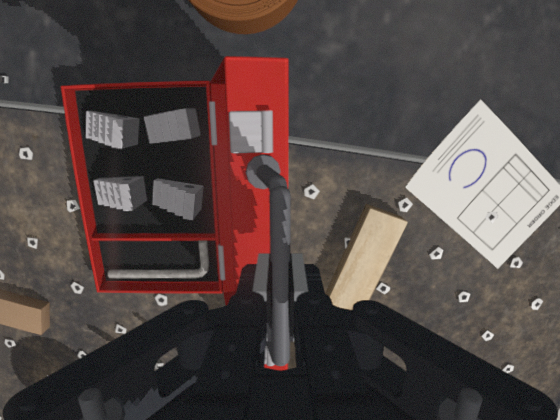

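Lid at about 104°, well past the tipping point. I'll ease it nearly to the stop, then let go.

```bash
python3 -m creep '{"travel": [[0.6,0,0.2],[1.1,0,0.5],[1.6,0,0.8],[1.6,0,0.8]], "delta_rot": [[0,0,0],[0,0,0],[0,0,0],[0,0,0]], "grip": [1,1,1,1]}' ; python3 -m creep '{"travel": [[0,0,0],[0,0,0],[0,0,0],[0,0,-2],[0,0,-5],[0,0,-9],[0,0,-12],[0,0,-12],[0,0,-12]], "delta_rot": [[0,0,0],[0,0,0],[0,0,0],[0,0,0],[0,0,0],[0,0,0],[0,0,0],[0,0,0],[0,0,0]], "grip": [0.5,0.3,0.3,0.3,0.3,0.3,0.3,0.3,0.3]}' ;python3 - <<'E'
from h import *
st();im,d,c=save('wrist','w10.png');np.savez('pics/w10.npz',im=im,d=d,**{k:np.array(v) for k,v in c.items()});save('scene','s10.png',(150,100,450,320),2.6)
o=get_obs();cp=-np.array(c['R']).T@np.array(c['t']).ravel();print('cam in tool frame',o['ee_rot'].T@(cp-o['tool_pos']))
E
```

```text
time_s: 13.75
tool_pos: [0.6867, -0.0669, 0.1614]
ee_rot: [[0.99, 0.139, 0.006], [0.139, -0.99, 0.001], [0.006, -0.0, -1.0]]
wrist_force: [3.1, 1.8, 7.0]
width: 0.0069
time_s: 14.65
tool_pos: [0.6839, -0.0684, 0.2794]
ee_rot: [[0.99, 0.138, -0.0], [0.138, -0.99, -0.001], [-0.0, 0.001, -1.0]]
wrist_force: [0.2, 0.1, -0.2]
width: 0.0299
t 14.65 pos [ 0.6839 -0.0684  0.2794] F [ 0.2  0.1 -0.2] w 0.0299 q [ 20.  27. -26.  78.  12.  78.   1.]
[[0.99, 0.138, -0.0], [0.138, -0.99, -0.001], [-0.0, 0.001, -1.0]]
cam in tool frame [ 0.00028286 -0.07398283 -0.14454941]
```

View pics/s10.png

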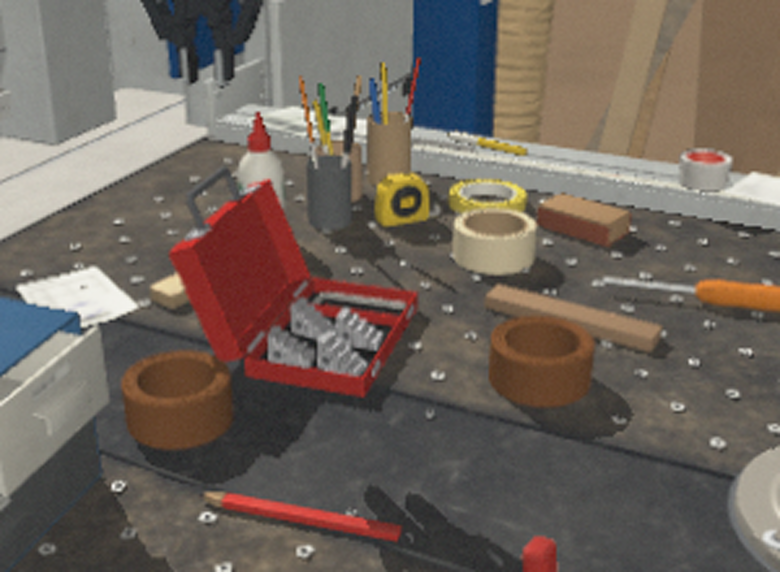

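View pics/w10.png

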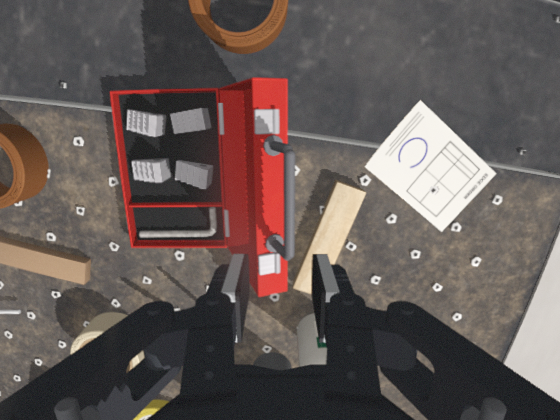

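Lid stands open by itself, with four blocks and the hex key visible (wrist px (145,122), (191,120), (151,170), (195,174); key (180,225)). Next is the drawer pull.

```bash
python3 - <<'E'
from h import *
plan([.575,.297,.25],Rdown(96.2))
E
```

```text
travel [ -5.64 -37.67   2.76] rot [ -0.2   0.2 -88.3]
```

```bash
python3 -m creep '{"travel": [[-5.6,-37.6,2.7],[-5.6,-37.6,2.7],[-5.6,-37.6,2.7],[-5.6,-37.6,2.7],[-5.6,-37.6,2.7],[-5.6,-37.6,2.7],[-5.6,-37.6,2.7],[-5.6,-37.6,2.7],[-5.6,-37.6,2.7],[-5.6,-37.6,2.7],[-5.6,-37.6,2.7],[-5.6,-37.6,2.7]], "delta_rot": [[0,0,-88.3],[0,0,-88.3],[0,0,-88.3],[0,0,-88.3],[0,0,-88.3],[0,0,-88.3],[0,0,-88.3],[0,0,-88.3],[0,0,-88.3],[0,0,-88.3],[0,0,-88.3],[0,0,-88.3]], "grip": [-1,-1,-1,-1,-1,-1,-1,-1,-1,-1,-1,-1]}';python3 -m creep '{"travel": [[0,0,0],[0,0,0],[0,0,0],[0,0,0]], "delta_rot": [[0,0,0],[0,0,0],[0,0,0],[0,0,0]], "grip": [-1,-1,-1,-1]}' >/dev/null
python3 - <<'E'
from h import *
np.set_printoptions(precision=4,suppress=True)
st()
im,d,c=save('wrist','w11.png'); np.savez('pics/w11.npz',im=im,d=d,W=cloud(c,d))
r=vision.spot_in('pull','wrist');print([(x['p'],c2w(c,x['xyz']),proj(c,c2w(c,x['xyz']))[0]) for x in r])
E
```

```text
time_s: 15.95
tool_pos: [0.5759, 0.296, 0.2503]
ee_rot: [[-0.109, 0.994, -0.003], [0.994, 0.109, -0.002], [-0.001, -0.003, -1.0]]
wrist_force: [-0.2, 0.2, -0.5]
width: 0.0855
t 16.35 pos [0.5766 0.2967 0.2522] F [-0.6 -0.8  0.2] w 0.0854 q [  3.  28. -49.  86.  22.  76.  48.]
[[-0.109, 0.994, 0.0], [0.994, 0.109, -0.0], [-0.0, 0.0, -1.0]]
[(0.86, array([0.6017, 0.2966, 0.1249]), array([276.5725, 227.3092]))]
```

View pics/w11.png

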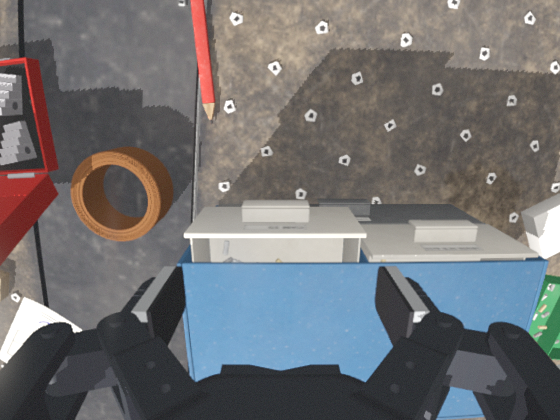

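Our drawer (image left = robot's right) has its pull at (276,210) and is already slightly open, since its interior shows at (280,248). Measuring it.

```bash
python3 - <<'E'
from h import *
np.set_printoptions(precision=4,suppress=True)
D=np.load('pics/w11.npz');W=D['W']
for u,v in [(276,204),(276,212),(250,206),(302,206),(276,224),(210,230),(340,230),(276,250),(276,270),(440,228),(440,247),(440,256)]: print(u,v,W[v,u])
th=np.radians(6.2);Rc=np.array([[np.cos(th),np.sin(th)],[-np.sin(th),np.cos(th)]])
m=np.zeros(W.shape[:2],bool);m[195:225,235:320]=1
m&=(W[...,2]>.128)&(W[...,2]<.142)
p=W[m];r=cv2.minAreaRect(p[:,:2].astype(np.float32));print('pull',len(p),r,np.median(p[:,2]))
m=(W[...,2]>.161)&(W[...,2]<.172)&(W[...,1]>.1); p=W[m]; q=p[:,:2]@Rc.T
print('cab front x (cab frame)',np.percentile(q[:,0],[0.2,1,2]),'y min',np.percentile(q[:,1],[.2,1]))
m=np.zeros(W.shape[:2],bool);m[195:262,190:360]=1; m&=(W[...,2]>.15)&(W[...,2]<.164);p=W[m];q=p[:,:2]@Rc.T
print('drawer front top',len(p),np.median(p[:,2]),np.percentile(q[:,0],[1,10,50,90,99]),np.percentile(q[:,1],[1,99]))
E
```

```text
276 204 [0.5786 0.2937 0.132 ]
276 212 [0.5843 0.2943 0.1361]
250 206 [0.581  0.2726 0.1377]
302 206 [0.5767 0.315  0.1365]
276 224 [0.5932 0.2953 0.1404]
210 230 [0.5994 0.2438 0.1532]
340 230 [0.5879 0.3454 0.1543]
276 250 [0.6382 0.2995 0.091 ]
276 270 [0.6216 0.2986 0.1664]
440 228 [0.5833 0.4351 0.1364]
440 247 [0.5965 0.4334 0.1472]
440 256 [0.599  0.4275 0.1609]
pull 1563 ((0.586010217666626, 0.29527273774147034), (0.01630200445652008, 0.07188103348016739), 6.098934650421143) 0.13596412335597538
cab front x (cab frame) [0.6224 0.6404 0.6442] y min [0.1534 0.156 ]
drawer front top 1613 0.15957062619688767 [0.621  0.6215 0.6222 0.6248 0.6255] [0.1636 0.2931]
```

```bash
python3 - <<'E'
from h import *
plan([.5796,.2933,.115],Rdown(96.2))
E
```

```text
travel [-0.37  0.26 13.73] rot [0.  0.  0.1]
```

```bash
python3 -m creep '{"travel": [[-0.3,0.2,3],[-0.3,0.2,6],[-0.3,0.2,9],[-0.3,0.2,11],[-0.3,0.2,13],[-0.3,0.2,13.7],[-0.3,0.2,13.7],[-0.3,0.2,13.7],[-0.3,0.2,13.7]], "delta_rot": [[0,0,0],[0,0,0],[0,0,0],[0,0,0],[0,0,0],[0,0,0],[0,0,0],[0,0,0],[0,0,0]], "grip": [-1,-1,-1,-1,-1,-1,-1,-1,-1]}';python3 -m creep '{"travel": [[0,0,0],[0,0,0],[0,0,0],[0,0,0],[0,0,0]], "delta_rot": [[0,0,0],[0,0,0],[0,0,0],[0,0,0],[0,0,0]], "grip": [-0.4,0,0.2,0.2,0.2]}' 30
python3 - <<'E'
from h import *
st();save('wrist','w12.png')
E
```

```text
time_s: 17.35
tool_pos: [0.5797, 0.2946, 0.1167]
ee_rot: [[-0.109, 0.994, 0.002], [0.994, 0.109, 0.001], [0.001, 0.002, -1.0]]
wrist_force: [0.3, -0.7, 0.4]
width: 0.0852
time_s: 17.85
tool_pos: [0.5798, 0.2931, 0.1162]
ee_rot: [[-0.108, 0.994, 0.001], [0.994, 0.108, -0.002], [-0.002, 0.001, -1.0]]
wrist_force: [0.3, -3.1, 5.0]
width: 0.0543
t 17.85 pos [0.5798 0.2931 0.1162] F [ 0.3 -3.1  5. ] w 0.0543 q [  1.  35. -46.  94.  28.  63.  44.]
[[-0.108, 0.994, 0.001], [0.994, 0.108, -0.002], [-0.002, 0.001, -1.0]]
```

View pics/w12.png

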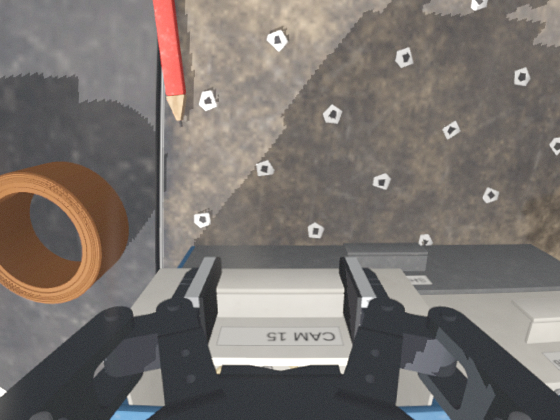

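Pull is gripped between the pads (px 205 and 355). Pulling the drawer out now.

```bash
python3 -m creep '{"travel": [[0,-1,0],[0,-2.5,0],[0,-4,0],[0,-5.5,0],[0,-7,0],[0,-8.5,0],[0,-9.5,0],[0,-9.5,0],[0,-9.5,0]], "delta_rot": [[0,0,0],[0,0,0],[0,0,0],[0,0,0],[0,0,0],[0,0,0],[0,0,0],[0,0,0],[0,0,0]], "grip": [0.2,0.2,0.2,0.2,0.2,0.2,0.2,0.2,0.2]}' 30
python3 -m creep '{"travel": [[0,-0.5,0],[0,-1,0],[0,-1,0]], "delta_rot": [[0,0,0],[0,0,0],[0,0,0]], "grip": [0.2,0.2,0.2]}'
```

```text
time_s: 18.8
tool_pos: [0.4844, 0.2826, 0.1162]
ee_rot: [[-0.109, 0.994, 0.001], [0.994, 0.109, -0.002], [-0.002, 0.001, -1.0]]
wrist_force: [-0.4, -3.4, 7.9]
width: 0.0545
time_s: 19.1
tool_pos: [0.4796, 0.2822, 0.1164]
ee_rot: [[-0.108, 0.994, 0.011], [0.994, 0.108, 0.002], [0.001, 0.011, -1.0]]
wrist_force: [10.7, -0.1, -1.8]
width: 0.0546
```

Stop reached (10.7 N). Releasing and rising.

```bash
python3 -m creep '{"travel": [[0,0.3,0],[0,0.4,0],[0,0.4,0],[0,0.4,0],[0,0.4,0],[0,0.4,-2],[0,0.4,-6],[0,0.4,-10],[0,0.4,-14],[0,0.4,-16],[0,0.4,-16],[0,0.4,-16]], "delta_rot": [[0,0,0],[0,0,0],[0,0,0],[0,0,0],[0,0,0],[0,0,0],[0,0,0],[0,0,0],[0,0,0],[0,0,0],[0,0,0],[0,0,0]], "grip": [0.2,0.2,-0.5,-1,-1,-1,-1,-1,-1,-1,-1,-1]}'
python3 - <<'E'
from h import *
np.set_printoptions(precision=4,suppress=True)
st();im,d,c=save('wrist','w13.png');W=cloud(c,d)
np.savez('pics/w13.npz',im=im,d=d,W=W)
r=vision.spot_in('pull','wrist');print([(x['p'],c2w(c,x['xyz']),proj(c,c2w(c,x['xyz']))[0]) for x in r])
r=vision.spot_in('drawer_floor','wrist');print([(x['p'],c2w(c,x['xyz']),proj(c,c2w(c,x['xyz']))[0]) for x in r])
E
```

```text
time_s: 20.3
tool_pos: [0.478, 0.2829, 0.2747]
ee_rot: [[-0.11, 0.994, -0.0], [0.994, 0.11, -0.0], [-0.0, -0.0, -1.0]]
wrist_force: [-0.6, -0.4, -0.7]
width: 0.0854
t 20.3 pos [0.478  0.2829 0.2747] F [-0.6 -0.4 -0.7] w 0.0854 q [  9.  17. -54.  97.  15.  74.  48.]
[[-0.11, 0.994, -0.0], [0.994, 0.11, -0.0], [-0.0, -0.0, -1.0]]
[(0.89, array([0.5678, 0.2912, 0.0912]), array([278.9731, 266.7883])), (0.39, array([ 0.5174, -0.0254,  0.022 ]), array([ 37.5201, 179.5244]))]
[(0.72, array([0.569 , 0.2898, 0.0925]), array([277.5984, 268.1152]))]
```

View pics/w13.png

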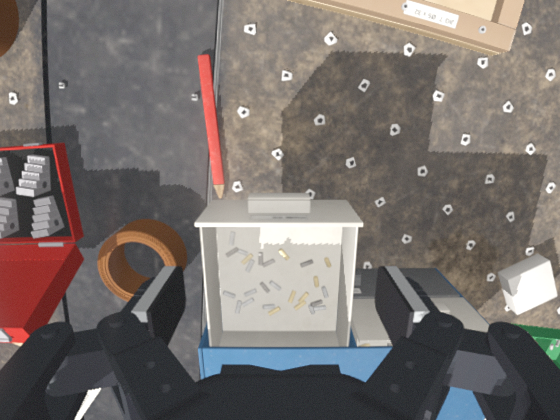

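Drawer is fully open (front top at px (278,213), empty apart from screws). Now to look at the blocks from above.

```bash
python3 - <<'E'
from h import *
np.set_printoptions(precision=4,suppress=True)
D=np.load('pics/w13.npz');W=D['W']
th=np.radians(6.2);Rc=np.array([[np.cos(th),np.sin(th)],[-np.sin(th),np.cos(th)]])
Q=W.copy();Q[...,:2]=W[...,:2]@Rc.T
for u in (240,278,330):
    print(u,[(v,Q[v,u].round(4).tolist()) for v in (216,220,222,226,230,240,300,340,344,350)])
v=300; print([(u,Q[v,u].round(3).tolist()) for u in range(196,226,3)]);print([(u,Q[v,u].round(3).tolist()) for u in range(340,362,3)])
plan([.53,-.085,.25],Rdown(98.1))
E
```

```text
240 [(216, [0.521, 0.1941, 0.1425]), (220, [0.521, 0.1953, 0.1534]), (222, [0.5213, 0.1958, 0.1578]), (226, [0.5238, 0.1961, 0.1607]), (230, [0.5533, 0.1869, 0.0906]), (240, [0.5652, 0.1863, 0.0894]), (300, [0.6401, 0.1834, 0.088]), (340, [0.6821, 0.1837, 0.1052]), (344, [0.6817, 0.1845, 0.1125]), (350, [0.6454, 0.192, 0.1653])]
278 [(216, [0.5203, 0.2275, 0.1446]), (220, [0.5205, 0.2276, 0.1549]), (222, [0.5213, 0.2276, 0.1577]), (226, [0.5238, 0.2276, 0.1607]), (230, [0.5538, 0.2271, 0.0892]), (240, [0.5648, 0.2271, 0.0903]), (300, [0.6387, 0.2271, 0.0898]), (340, [0.6815, 0.2271, 0.1056]), (344, [0.6811, 0.2272, 0.1129]), (350, [0.645, 0.2275, 0.1656])]
330 [(216, [0.5211, 0.2733, 0.1419]), (220, [0.5207, 0.2715, 0.1541]), (222, [0.5211, 0.271, 0.1581]), (226, [0.5244, 0.271, 0.1587]), (230, [0.5538, 0.2825, 0.0891]), (240, [0.5653, 0.283, 0.089]), (300, [0.6385, 0.2864, 0.0904]), (340, [0.6823, 0.2867, 0.1048]), (344, [0.6816, 0.2855, 0.1126]), (350, [0.6446, 0.276, 0.1663])]
[(196, [0.697, 0.106, -0.001]), (199, [0.697, 0.111, -0.002]), (202, [0.7, 0.114, -0.007]), (205, [0.712, 0.113, -0.026]), (208, [0.605, 0.161, 0.145]), (211, [0.612, 0.161, 0.132]), (214, [0.62, 0.161, 0.12]), (217, [0.628, 0.161, 0.107]), (220, [0.639, 0.161, 0.091]), (223, [0.639, 0.164, 0.09])]
[(340, [0.632, 0.296, 0.101]), (343, [0.623, 0.296, 0.116]), (346, [0.613, 0.296, 0.13]), (349, [0.606, 0.296, 0.142]), (352, [0.603, 0.297, 0.147]), (355, [0.639, 0.315, 0.09]), (358, [0.639, 0.319, 0.09]), (361, [0.639, 0.322, 0.089])]
travel [-37.08   1.19   2.39] rot [-0.2  0.1 -1.8]
```

```bash
python3 -m creep '{"travel": [[-37,1.2,2.4],[-37,1.2,2.4],[-37,1.2,2.4],[-37,1.2,2.4],[-37,1.2,2.4],[-37,1.2,2.4],[-37,1.2,2.4],[-37,1.2,2.4],[-37,1.2,2.4],[-37,1.2,2.4],[-37,1.2,2.4],[-37,1.2,2.4]], "delta_rot": [[0,0,-1.8],[0,0,-1.8],[0,0,-1.8],[0,0,-1.8],[0,0,-1.8],[0,0,-1.8],[0,0,-1.8],[0,0,-1.8],[0,0,-1.8],[0,0,-1.8],[0,0,-1.8],[0,0,-1.8]], "grip": [-0.2,-0.2,-0.2,-0.2,-0.2,-0.2,-0.2,-0.2,-0.2,-0.2,-0.2,-0.2]}';python3 -m creep '{"travel": [[0,0,0],[0,0,0],[0,0,0],[0,0,0]], "delta_rot": [[0,0,0],[0,0,0],[0,0,0],[0,0,0]], "grip": [-0.2,-0.2,-0.2,-0.2]}' >/dev/null
python3 - <<'E'
from h import *
np.set_printoptions(precision=4,suppress=True)
st();im,d,c=save('wrist','w14.png');W=cloud(c,d)
np.savez('pics/w14.npz',im=im,d=d,W=W)
cv2.imwrite('pics/w14c.png',cv2.resize(im[100:300,150:420],None,fx=2.9,fy=2.9,interpolation=cv2.INTER_CUBIC)[...,::-1])
r=vision.spot_in('step_block_1','wrist');print([(round(x['p'],2),c2w(c,x['xyz']),proj(c,c2w(c,x['xyz']))[0].round()) for x in r])
E
```

```text
time_s: 21.65
tool_pos: [0.5308, -0.0815, 0.2513]
ee_rot: [[-0.144, 0.99, -0.0], [0.99, 0.144, 0.0], [0.0, -0.0, -1.0]]
wrist_force: [-0.1, 0.2, 0.4]
width: 0.0514
t 22.05 pos [ 0.5309 -0.0834  0.2514] F [-0.1 -0.9  0.2] w 0.0513 q [ 42.  14. -45. 101.  11.  69.  93.]
[[-0.14, 0.99, 0.0], [0.99, 0.14, -0.0], [-0.0, 0.0, -1.0]]
[(0.85, array([ 0.5243, -0.0908,  0.0275]), array([274., 171.])), (0.77, array([ 0.5165, -0.035 ,  0.0321]), array([325., 172.])), (0.64, array([ 0.565 , -0.0166,  0.0288]), array([332., 214.])), (0.58, array([ 0.5727, -0.0846,  0.028 ]), array([274., 212.]))]
```

View pics/w14.png

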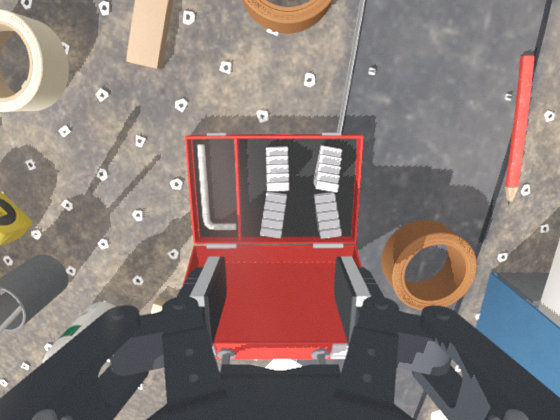

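View pics/w14c.png

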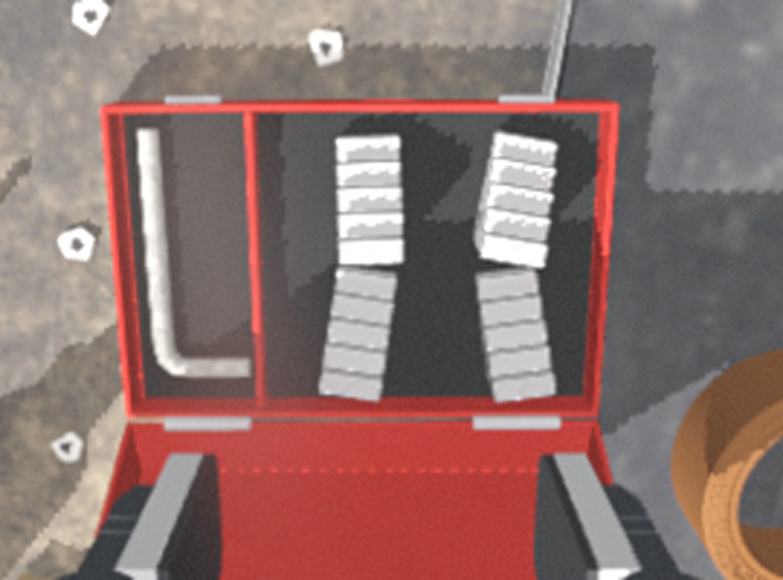

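```bash
cat > blocks.py <<'E'
from h import *
np.set_printoptions(precision=1,suppress=True)
import sys
O=np.array([.550,-.087]);th=np.radians(8.1);Rc=np.array([[np.cos(th),np.sin(th)],[-np.sin(th),np.cos(th)]])
def run(W,zmin=.0115):
    Q=W.copy();Q[...,:2]=(W[...,:2]-O)@Rc.T
    m=(Q[...,2]>zmin)&(Q[...,2]<.05)&(abs(Q[...,0])<.062)&(Q[...,1]>-.039)&(Q[...,1]<.094)
    n,l,s,ce=cv2.connectedComponentsWithStats(m.astype(np.uint8),connectivity=4)
    for k in range(1,n):
        if s[k,4]<150: continue
        p=Q[l==k]; 
        print('blob',s[k,4],ce[k].round(),'min',(p.min(0)*1000),'max',p.max(0)*1000)
        (cx,cy),(w,h),a=cv2.minAreaRect((p[:,:2]*1000).astype(np.float32)); print('  rect',round(cx,1),round(cy,1),round(w,1),round(h,1),round(a,1))
        # top stair profile along x
        for lo in range(-60,60,9):
            q=p[(p[:,0]*1000>=lo)&(p[:,0]*1000<lo+9)]
            if len(q)>20: print('   x',lo+4.5,'z',round(np.percentile(q[:,2],70)*1000,1),'y',round((np.percentile(q[:,1],2)*1000),1),round(np.percentile(q[:,1],98)*1000,1))
if __name__=='__main__':
    W=np.load('pics/'+sys.argv[1])['W']; run(W, float(sys.argv[2]) if len(sys.argv)>2 else .0115)
E
python3 blocks.py w14.npz .0125
```

```text
blob 986 [328. 169.] min [-52.8  45.2  12.7] max [-5.6 76.3 42.1]
  rect -29.2 60.9 24.8 45.4 79.6
   x -46.5 z 16.9 y 51.6 75.3
   x -37.5 z 22.8 y 49.9 74.3
   x -28.5 z 28.8 y 48.2 72.7
   x -19.5 z 35.0 y 46.4 70.9
   x -10.5 z 40.5 y 45.4 69.1
blob 932 [277. 169.] min [-51.8  -9.8  13. ] max [-6.6 15.2 42.8]
  rect -29.1 2.6 45.4 24.0 1.7
   x -46.5 z 17.1 y -9.7 13.2
   x -37.5 z 23.0 y -9.5 14.3
   x -28.5 z 29.0 y -9.4 14.2
   x -19.5 z 34.9 y -8.2 14.1
   x -10.5 z 40.4 y -8.1 14.0
blob 2115 [301. 219.] min [  1.9 -27.4  12.5] max [62.  93.8 42.1]
  rect 31.9 33.2 121.2 60.1 90.0
   x 7.5 z 16.7 y -10.4 70.6
   x 16.5 z 22.5 y -11.4 71.1
   x 25.5 z 28.6 y -13.6 72.8
   x 34.5 z 34.5 y -14.7 73.5
   x 43.5 z 40.4 y -15.7 74.6
   x 52.5 z 40.5 y -5.9 63.6
   x 61.5 z 21.0 y -23.6 92.1
```

```bash
cat > targets.py <<'E'
from h import *
O=np.array([.550,-.087])
def case2w(x,y):
    th=np.radians(8.1);return O+np.array([[np.cos(th),-np.sin(th)],[np.sin(th),np.cos(th)]])@np.array([x,y])/1000
def cab2w(x,y):
    th=np.radians(6.2);return np.array([[np.cos(th),-np.sin(th)],[np.sin(th),np.cos(th)]])@np.array([x,y])
def grasp(x,y,yaw):  # block centre in case frame mm, yaw case deg -> world tcp xy, tool yaw
    a=np.radians(yaw); return case2w(x+8*np.cos(a),y+8*np.sin(a)),8.1+yaw+90
slots={'A':(.605,.260),'B':(.605,.198),'C':(.553,.260),'D':(.553,.198)}
def place(s): x,y=slots[s]; return cab2w(x+.008,y),96.2
E
python3 - <<'E'
from targets import *
np.set_printoptions(precision=4,suppress=True)
W=np.load('pics/w14.npz')['W']; from blocks import Rc
Q=W.copy();Q[...,:2]=(W[...,:2]-O)@Rc.T
for lo,hi in ((-30,25),(35,90)):
    m=(Q[...,2]>.0125)&(Q[...,2]<.05)&(Q[...,0]>.0005)&(Q[...,0]<.056)&(Q[...,1]>lo/1e3)&(Q[...,1]<hi/1e3)
    n,l,s,_=cv2.connectedComponentsWithStats(m.astype(np.uint8),connectivity=4);k=1+np.argmax(s[1:,4]);p=Q[l==k]*1000
    print(s[k],cv2.minAreaRect(p[:,:2].astype(np.float32)))
    for x in range(3,50,9):
        q=p[(p[:,0]>=x)&(p[:,0]<x+9)]; 
        if len(q)>20:print(x+4.5,np.percentile(q[:,1],[2,98]),np.percentile(q[:,2],70))
xy,y=grasp(-29.2,60.9,-10);print(xy,y);plan([*xy,.12],Rdown(y))
for s in 'ABCD': print(s,place(s))
E
```

```text
[260 192  26  47 886] ((26.054676055908203, -2.4576234817504883), (24.251415252685547, 45.89555740356445), 80.6929931640625)
7.5 [-11.4  12.2] 16.828494157528546
16.5 [-12.6  11. ] 22.651076798267052
25.5 [-13.6   9.8] 28.706131228617416
34.5 [-15.9   7.8] 34.577279363555085
43.5 [-16.7   6.3] 40.38537287157086
[314 193  27  46 925] ((26.837726593017578, 61.24089050292969), (45.52260971069336, 24.497451782226562), 7.9433441162109375)
7.5 [47.7 70.7] 16.643782659867906
16.5 [48.1 71.3] 22.45839874230169
25.5 [49.5 73.1] 28.56488049755191
34.5 [50.4 73.7] 34.40393987517423
43.5 [51.6 75.3] 40.47904218810856
[ 0.5 -0. ] 88.1
travel [ 5.3 -0.3 13.1] rot [ 0.  0. 10.]
A (array([0.6, 0.3]), 96.2)
B (array([0.6, 0.3]), 96.2)
C (array([0.5, 0.3]), 96.2)
D (array([0.5, 0.3]), 96.2)
```

```bash
python3 -m creep '{"travel": [[2,-0.1,3],[4,-0.3,6],[5.3,-0.3,9],[5.3,-0.3,12],[5.3,-0.3,13.1],[5.3,-0.3,13.1],[5.3,-0.3,13.1],[5.3,-0.3,13.1]], "delta_rot": [[0,0,5],[0,0,10],[0,0,10],[0,0,10],[0,0,10],[0,0,10],[0,0,10],[0,0,10]], "grip": [0.15,0.15,0.15,0.15,0.15,0.15,0.15,0.15]}' 80;
python3 - <<'E'
from targets import *
np.set_printoptions(precision=4,suppress=True)
xy,y=grasp(-29.2,60.9,-10);st();plan([*xy,.020],Rdown(y));save('wrist','w15.png')
E
```

```text
time_s: 22.95
tool_pos: [0.5219, -0.0318, 0.1219]
ee_rot: [[0.035, 0.999, 0.003], [0.999, -0.035, -0.0], [-0.0, 0.003, -1.0]]
wrist_force: [-0.4, 0.0, -0.3]
width: 0.0363
t 22.95 pos [ 0.5219 -0.0318  0.1219] F [-0.4  0.  -0.3] w 0.0363 q [ 34.  21. -42. 111.  17.  54.  71.]
[[0.035, 0.999, 0.003], [0.999, -0.035, -0.0], [-0.0, 0.003, -1.0]]
travel [ 0.07 -0.18 10.19] rot [ 0.2  0.  -0.1]
```

View pics/w15.png

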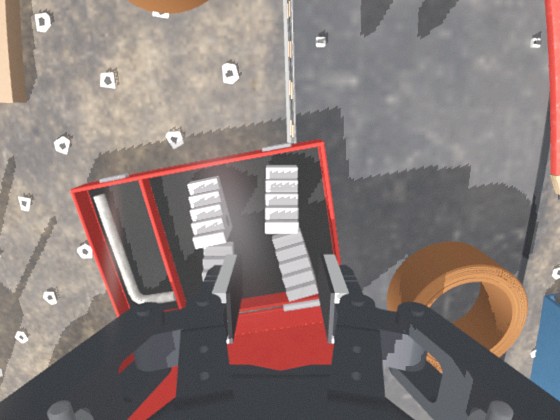

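Block 1 at (282,200) is aligned with the jaw centre line. Descending to grip and lift.

```bash
python3 -m creep '{"travel": [[0,-0.1,3],[0,-0.1,6],[0,-0.1,8.5],[0,-0.1,9.7],[0,-0.1,10.2],[0,-0.1,10.2],[0,-0.1,10.2],[0,-0.1,10.2],[0,-0.1,10.2],[0,-0.1,10.2],[0,-0.1,10.2]], "delta_rot": [[0,0,0],[0,0,0],[0,0,0],[0,0,0],[0,0,0],[0,0,0],[0,0,0],[0,0,0],[0,0,0],[0,0,0],[0,0,0]], "grip": [0.15,0.15,0.15,0.15,0.15,0.15,0.15,0.8,0.8,0.8,0.8]}' 80;python3 -m creep '{"travel": [[0,0,-1],[0,0,-4],[0,0,-8],[0,0,-12],[0,0,-16],[0,0,-20],[0,0,-20],[0,0,-20]], "delta_rot": [[0,0,0],[0,0,0],[0,0,0],[0,0,0],[0,0,0],[0,0,0],[0,0,0],[0,0,0]], "grip": [0.8,0.8,0.8,0.8,0.8,0.8,0.8,0.8]}'
python3 - <<'E'
from targets import *
np.set_printoptions(precision=4,suppress=True)
st();xy,y=place('A');print(xy);plan([*xy,.22],Rdown(y));save('wrist','w16.png')
E
```

```text
time_s: 24.1
tool_pos: [0.5207, -0.0314, 0.0198]
ee_rot: [[0.034, 0.999, 0.002], [0.999, -0.034, -0.001], [-0.001, 0.002, -1.0]]
wrist_force: [-1.0, -0.5, 6.2]
width: 0.0217
time_s: 24.9
tool_pos: [0.5196, -0.0315, 0.2193]
ee_rot: [[0.034, 0.999, 0.002], [0.999, -0.034, -0.001], [-0.001, 0.002, -1.0]]
wrist_force: [-1.2, -0.6, -2.7]
width: 0.0218
t 24.9 pos [ 0.5196 -0.0315  0.2193] F [-1.2 -0.6 -2.7] w 0.0218 q [ 38.  14. -45. 106.  11.  65.  77.]
[[0.034, 0.999, 0.002], [0.999, -0.034, -0.001], [-0.001, 0.002, -1.0]]
[0.5813 0.3247]
travel [35.81  4.97 -0.1 ] rot [ 0.1  0.1 -8.1]
```

View pics/w16.png

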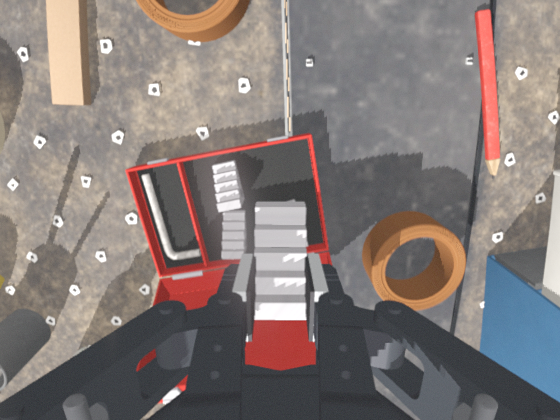

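Block 1 is held squarely. Carrying it to slot A (deep left).

```bash
python3 -m creep '{"travel": [[3,0.4,0],[7,1,0],[11.5,1.6,0],[16,2.2,0],[20.5,2.8,0],[25,3.5,0],[29.5,4.1,0],[33,4.6,0],[35,4.9,0],[35.8,5,0],[35.8,5,0],[35.8,5,0]], "delta_rot": [[0,0,-3],[0,0,-8.1],[0,0,-8.1],[0,0,-8.1],[0,0,-8.1],[0,0,-8.1],[0,0,-8.1],[0,0,-8.1],[0,0,-8.1],[0,0,-8.1],[0,0,-8.1],[0,0,-8.1]], "grip": [0.8,0.8,0.8,0.8,0.8,0.8,0.8,0.8,0.8,0.8,0.8,0.8]}'
python3 - <<'E'
from targets import *
np.set_printoptions(precision=4,suppress=True)
st();xy,y=place('A');plan([*xy,.106],Rdown(y));save('wrist','w17.png')
E
```

```text
time_s: 26.15
tool_pos: [0.5815, 0.3226, 0.2171]
ee_rot: [[-0.106, 0.994, -0.002], [0.994, 0.106, -0.003], [-0.002, -0.002, -1.0]]
wrist_force: [0.2, -0.1, -1.7]
width: 0.0219
t 26.15 pos [0.5815 0.3226 0.2171] F [ 0.2 -0.1 -1.7] w 0.0219 q [ -0.  32. -48.  86.  24.  74.  45.]
[[-0.106, 0.994, -0.002], [0.994, 0.106, -0.003], [-0.002, -0.002, -1.0]]
travel [ 0.23  0.03 11.11] rot [-0.1  0.1 -0.1]
```

View pics/w17.png

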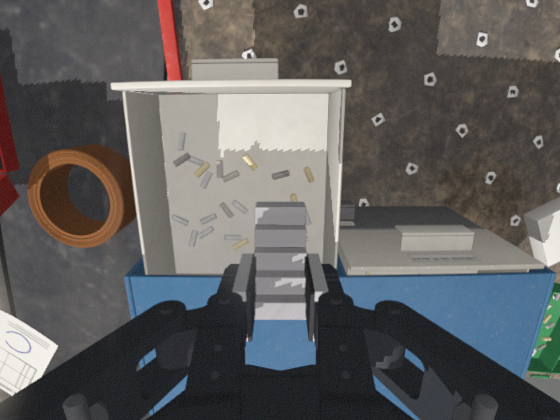

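```bash
sed -i "s/\.260/.255/g;s/\.198/.202/g" targets.py; python3 -m creep '{"travel": [[-0.3,0,2],[-0.3,0,5],[-0.3,0,8],[-0.3,0,9.5],[-0.3,0,10],[-0.3,0,10]], "delta_rot": [[0,0,0],[0,0,0],[0,0,0],[0,0,0],[0,0,0],[0,0,0]], "grip": [0.8,0.8,0.8,0.8,0.8,0.8]}'; python3 - <<'E'
from targets import *
np.set_printoptions(precision=4,suppress=True)
st();xy,y=place('A');plan([*xy,.105],Rdown(y));save('wrist','w18.png')
E
```

```text
time_s: 26.8
tool_pos: [0.5822, 0.321, 0.1184]
ee_rot: [[-0.106, 0.994, -0.0], [0.994, 0.106, -0.0], [-0.0, -0.0, -1.0]]
wrist_force: [0.2, -0.4, -1.9]
width: 0.0218
t 26.8 pos [0.5822 0.321  0.1184] F [ 0.2 -0.4 -1.9] w 0.0218 q [ -1.  36. -45.  91.  28.  64.  42.]
[[-0.106, 0.994, -0.0], [0.994, 0.106, -0.0], [-0.0, -0.0, -1.0]]
travel [-0.13 -0.04  1.34] rot [-0.   0.  -0.1]
```

View pics/w18.png

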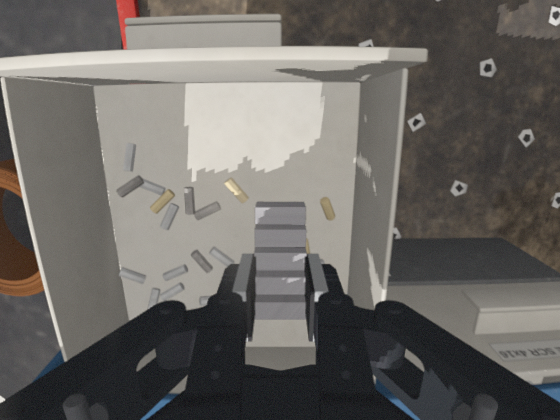

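```bash
python3 -m creep '{"travel": [[-0.1,0,0.6],[-0.1,0,1.1],[-0.1,0,1.3],[-0.1,0,1.3],[-0.1,0,1.3],[-0.1,0,1.3]], "delta_rot": [[0,0,0],[0,0,0],[0,0,0],[0,0,0],[0,0,0],[0,0,0]], "grip": [0.8,0.8,0.8,0.8,0.8,0.8]}' | grep -v rot; python3 -m creep '{"travel": [[0,0,0],[0,0,0],[0,0,0],[0,0,-1],[0,0,-4],[0,0,-8],[0,0,-12],[0,0,-12],[0,0,-12]], "delta_rot": [[0,0,0],[0,0,0],[0,0,0],[0,0,0],[0,0,0],[0,0,0],[0,0,0],[0,0,0],[0,0,0]], "grip": [0.25,0.25,0.25,0.25,0.25,0.25,0.25,0.25,0.25]}'; python3 - <<'E'
from targets import *
np.set_printoptions(precision=4,suppress=True)
st();save('wrist','w19.png'); xy,y=grasp(-29.1,2.6,1.7);print(xy,y);plan([*xy,.20],Rdown(y))
E
```

```text
time_s: 27.45
tool_pos: [0.5821, 0.3209, 0.1055]
wrist_force: [0.1, -0.3, -1.5]
width: 0.0216
time_s: 28.35
tool_pos: [0.5824, 0.3213, 0.2272]
ee_rot: [[-0.108, 0.994, 0.003], [0.994, 0.108, 0.001], [0.001, 0.003, -1.0]]
wrist_force: [-0.2, 0.2, -1.4]
width: 0.0321
t 28.35 pos [0.5824 0.3213 0.2272] F [-0.2  0.2 -1.4] w 0.0321 q [  0.  31. -48.  85.  24.  74.  46.]
[[-0.108, 0.994, 0.003], [0.994, 0.108, 0.001], [0.001, 0.003, -1.0]]
[ 0.5287 -0.0872] 99.8
travel [-39.96  -9.66   2.57] rot [ 0.   0.  -3.6]
```

View pics/w19.png

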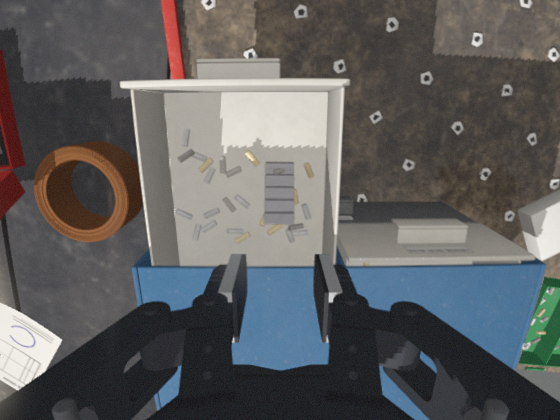

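Block 1 stands upright in the drawer at (279,193). Going for block 2 (front, near the divider).

```bash
python3 -m creep '{"travel": [[-4,-1,0],[-9,-2.1,0],[-14,-3.4,0],[-19,-4.6,0],[-24,-5.8,0],[-29,-7,0],[-34,-8.2,0],[-38,-9.2,0],[-40,-9.7,1],[-40,-9.7,2.6],[-40,-9.7,2.6],[-40,-9.7,2.6]], "delta_rot": [[0,0,-3.6],[0,0,-3.6],[0,0,-3.6],[0,0,-3.6],[0,0,-3.6],[0,0,-3.6],[0,0,-3.6],[0,0,-3.6],[0,0,-3.6],[0,0,-3.6],[0,0,-3.6],[0,0,-3.6]], "grip": [0.15,0.15,0.15,0.15,0.15,0.15,0.15,0.15,0.15,0.15,0.15,0.15]}'
python3 -m creep '{"travel": [[0,0,2],[0,0,5],[0,0,8],[0,0,8],[0,0,8],[0,0,8]], "delta_rot": [[0,0,0],[0,0,0],[0,0,0],[0,0,0],[0,0,0],[0,0,0]], "grip": [0.15,0.15,0.15,0.15,0.15,0.15]}'
python3 - <<'E'
from targets import *
np.set_printoptions(precision=4,suppress=True)
st();save('wrist','w20.png'); xy,y=grasp(-29.1,2.6,1.7);plan([*xy,.020],Rdown(y))
E
```

```text
time_s: 29.6
tool_pos: [0.5278, -0.0868, 0.1985]
ee_rot: [[-0.171, 0.985, -0.002], [0.985, 0.171, 0.001], [0.001, -0.002, -1.0]]
wrist_force: [-0.7, -0.1, 0.3]
width: 0.0362
time_s: 30.2
tool_pos: [0.5301, -0.0869, 0.1212]
ee_rot: [[-0.17, 0.985, 0.003], [0.985, 0.17, -0.0], [-0.001, 0.003, -1.0]]
wrist_force: [0.2, 0.0, 0.5]
width: 0.0361
t 30.2 pos [ 0.5301 -0.0869  0.1212] F [0.2 0.  0.5] w 0.0361 q [ 41.  23. -45. 110.  20.  55.  87.]
[[-0.17, 0.985, 0.003], [0.985, 0.17, -0.0], [-0.001, 0.003, -1.0]]
travel [ 0.03 -0.17 10.12] rot [ 0.2  0.1 -0. ]
```

View pics/w20.png

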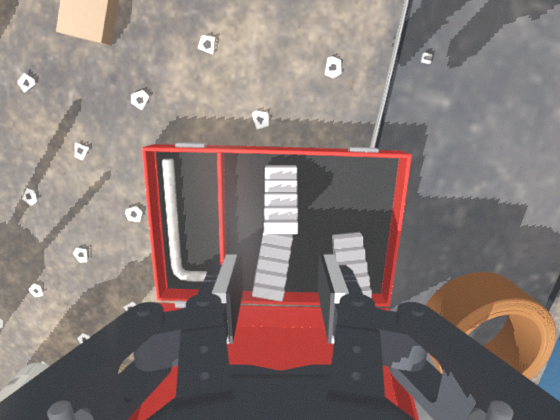

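Block 2 at (281,200) is aligned. Grip and lift.

```bash
python3 -m creep '{"travel": [[0,-0.1,3],[0,-0.1,6],[0,-0.1,8.5],[0,-0.1,9.7],[0,-0.1,10.1],[0,-0.1,10.1],[0,-0.1,10.1],[0,-0.1,10.1],[0,-0.1,10.1],[0,-0.1,10.1],[0,-0.1,10.1]], "delta_rot": [[0,0,0],[0,0,0],[0,0,0],[0,0,0],[0,0,0],[0,0,0],[0,0,0],[0,0,0],[0,0,0],[0,0,0],[0,0,0]], "grip": [0.15,0.15,0.15,0.15,0.15,0.15,0.15,0.8,0.8,0.8,0.8]}' 80;python3 -m creep '{"travel": [[0,0,-1],[0,0,-4],[0,0,-8],[0,0,-12],[0,0,-16],[0,0,-20],[0,0,-20],[0,0,-20]], "delta_rot": [[0,0,0],[0,0,0],[0,0,0],[0,0,0],[0,0,0],[0,0,0],[0,0,0],[0,0,0]], "grip": [0.8,0.8,0.8,0.8,0.8,0.8,0.8,0.8]}'
python3 - <<'E'
from targets import *
np.set_printoptions(precision=4,suppress=True)
st();xy,y=place('B');print(xy);plan([*xy,.22],Rdown(y));save('wrist','w21.png')
E
```

```text
time_s: 31.35
tool_pos: [0.5287, -0.0877, 0.0199]
ee_rot: [[-0.169, 0.986, 0.002], [0.986, 0.169, -0.001], [-0.001, 0.002, -1.0]]
wrist_force: [-0.7, 0.0, 6.5]
width: 0.0217
time_s: 32.15
tool_pos: [0.5276, -0.0877, 0.2193]
ee_rot: [[-0.17, 0.986, 0.002], [0.986, 0.17, -0.001], [-0.002, 0.001, -1.0]]
wrist_force: [-0.1, 0.3, -2.9]
width: 0.0223
t 32.15 pos [ 0.5276 -0.0877  0.2193] F [-0.1  0.3 -2.9] w 0.0223 q [ 45.  16. -48. 104.  13.  66.  92.]
[[-0.17, 0.986, 0.002], [0.986, 0.17, -0.001], [-0.002, 0.001, -1.0]]
[0.5876 0.267 ]
travel [33.94 11.93 -0.11] rot [0.1 0.1 3.6]
```

View pics/w21.png

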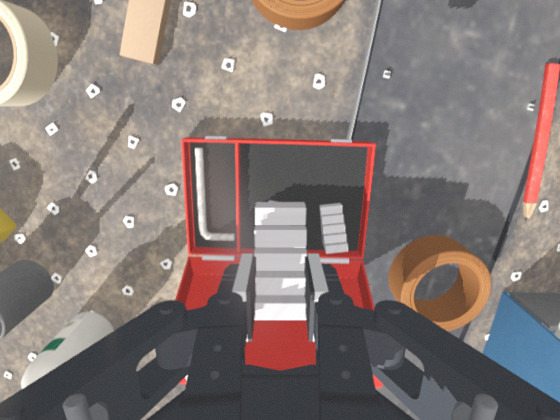

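```bash
python3 -m creep '{"travel": [[3,1,0],[7,2.5,0],[11.5,4,0],[16,5.6,0],[20.5,7.2,0],[25,8.8,0],[29,10.2,0],[32,11.2,0],[33.5,11.8,0],[33.9,11.9,0],[33.9,11.9,0],[33.9,11.9,0]], "delta_rot": [[0,0,3.6],[0,0,3.6],[0,0,3.6],[0,0,3.6],[0,0,3.6],[0,0,3.6],[0,0,3.6],[0,0,3.6],[0,0,3.6],[0,0,3.6],[0,0,3.6],[0,0,3.6]], "grip": [0.8,0.8,0.8,0.8,0.8,0.8,0.8,0.8,0.8,0.8,0.8,0.8]}'
python3 - <<'E'
from targets import *
np.set_printoptions(precision=4,suppress=True)
st();xy,y=place('B');plan([*xy,.104],Rdown(y));save('wrist','w22.png')
E
```

```text
time_s: 33.4
tool_pos: [0.5872, 0.2646, 0.2172]
ee_rot: [[-0.106, 0.994, -0.001], [0.994, 0.106, -0.002], [-0.002, -0.002, -1.0]]
wrist_force: [-0.3, -0.9, -2.5]
width: 0.0217
t 33.4 pos [0.5872 0.2646 0.2172] F [-0.3 -0.9 -2.5] w 0.0217 q [  7.  30. -49.  89.  23.  73.  50.]
[[-0.106, 0.994, -0.001], [0.994, 0.106, -0.002], [-0.002, -0.002, -1.0]]
travel [ 0.26  0.09 11.32] rot [-0.1  0.1 -0.1]
```

View pics/w22.png

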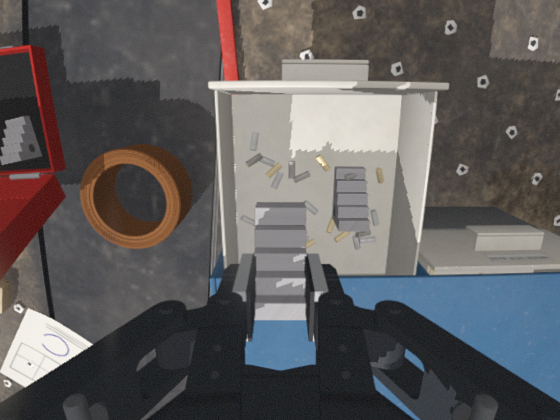

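Room next to block 1 (352,198) is fine. Lowering and releasing.

```bash
python3 -m creep '{"travel": [[0.1,0,2],[0.1,0,5],[0.1,0,8],[0.1,0,9.8],[0.1,0,10.6],[0.1,0,11.1],[0.1,0,11.3],[0.1,0,11.3],[0.1,0,11.3]], "delta_rot": [[0,0,0],[0,0,0],[0,0,0],[0,0,0],[0,0,0],[0,0,0],[0,0,0],[0,0,0],[0,0,0]], "grip": [0.8,0.8,0.8,0.8,0.8,0.8,0.8,0.8,0.8]}' ; python3 -m creep '{"travel": [[0,0,0],[0,0,0],[0,0,0],[0,0,-1],[0,0,-4],[0,0,-8],[0,0,-12],[0,0,-12],[0,0,-12]], "delta_rot": [[0,0,0],[0,0,0],[0,0,0],[0,0,0],[0,0,0],[0,0,0],[0,0,0],[0,0,0],[0,0,0]], "grip": [0.25,0.25,0.25,0.25,0.25,0.25,0.25,0.25,0.25]}'; python3 - <<'E'
from targets import *
np.set_printoptions(precision=4,suppress=True)
st();save('wrist','w23.png'); xy,y=grasp(26.8,61.2,7);print(xy,y);plan([*xy,.20],Rdown(y))
E
```

```text
time_s: 34.35
tool_pos: [0.5878, 0.2682, 0.1064]
ee_rot: [[-0.107, 0.994, 0.002], [0.994, 0.107, 0.001], [0.001, 0.002, -1.0]]
wrist_force: [1.4, -0.1, -1.6]
width: 0.022
time_s: 35.25
tool_pos: [0.5877, 0.2682, 0.2271]
ee_rot: [[-0.107, 0.994, 0.003], [0.994, 0.107, 0.001], [0.001, 0.003, -1.0]]
wrist_force: [0.1, 0.2, -0.9]
width: 0.0324
t 35.25 pos [0.5877 0.2682 0.2271] F [ 0.1  0.2 -0.9] w 0.0324 q [  6.  29. -50.  88.  23.  73.  50.]
[[-0.107, 0.994, 0.003], [0.994, 0.107, 0.001], [0.001, 0.003, -1.0]]
[ 0.5756 -0.0206] 105.1
travel [-28.51  -4.23   2.56] rot [ 0.   0.  -8.9]
```

View pics/w23.png

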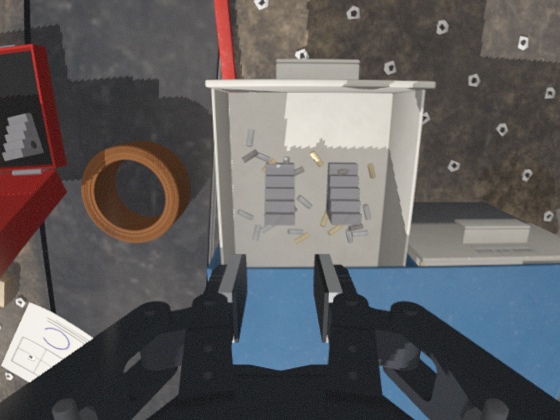

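Blocks 1 and 2 stand in the drawer at (343,193) and (280,193). Next is block 4 (back, +y side).

```bash
python3 -m creep '{"travel": [[-4,-0.6,0],[-9,-1.3,0],[-14,-2.1,0],[-19,-2.8,0],[-24,-3.6,0],[-27,-4,0],[-28.5,-4.2,1],[-28.5,-4.2,2.6],[-28.5,-4.2,2.6],[-28.5,-4.2,2.6]], "delta_rot": [[0,0,-4],[0,0,-8.9],[0,0,-8.9],[0,0,-8.9],[0,0,-8.9],[0,0,-8.9],[0,0,-8.9],[0,0,-8.9],[0,0,-8.9],[0,0,-8.9]], "grip": [0.15,0.15,0.15,0.15,0.15,0.15,0.15,0.15,0.15,0.15]}'
python3 -m creep '{"travel": [[0,0,2],[0,0,5],[0,0,8],[0,0,8],[0,0,8],[0,0,8]], "delta_rot": [[0,0,0],[0,0,0],[0,0,0],[0,0,0],[0,0,0],[0,0,0]], "grip": [0.15,0.15,0.15,0.15,0.15,0.15]}'
python3 - <<'E'
from targets import *
np.set_printoptions(precision=4,suppress=True)
st();save('wrist','w24.png'); xy,y=grasp(26.8,61.2,7);plan([*xy,.020],Rdown(y)); save('scene','s24.png',(150,100,450,320),2.6)
E
```

```text
time_s: 36.3
tool_pos: [0.5753, -0.0169, 0.1983]
ee_rot: [[-0.264, 0.964, -0.002], [0.964, 0.264, 0.002], [0.002, -0.001, -1.0]]
wrist_force: [-0.0, -0.1, 0.8]
width: 0.0364
time_s: 36.9
tool_pos: [0.5775, -0.0188, 0.1213]
ee_rot: [[-0.261, 0.965, 0.003], [0.965, 0.261, 0.0], [-0.001, 0.003, -1.0]]
wrist_force: [0.3, 0.5, 0.3]
width: 0.0365
t 36.9 pos [ 0.5775 -0.0188  0.1213] F [0.3 0.5 0.3] w 0.0365 q [ 35.  28. -48. 104.  24.  59.  82.]
[[-0.261, 0.965, 0.003], [0.965, 0.261, 0.0], [-0.001, 0.003, -1.0]]
travel [-0.07 -0.25 10.13] rot [0.2 0.  0. ]
```

View pics/w24.png

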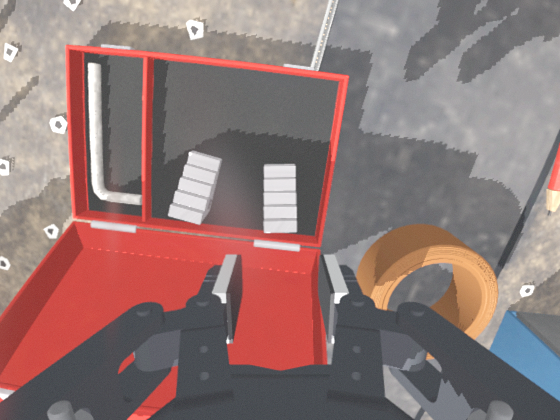

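View pics/s24.png

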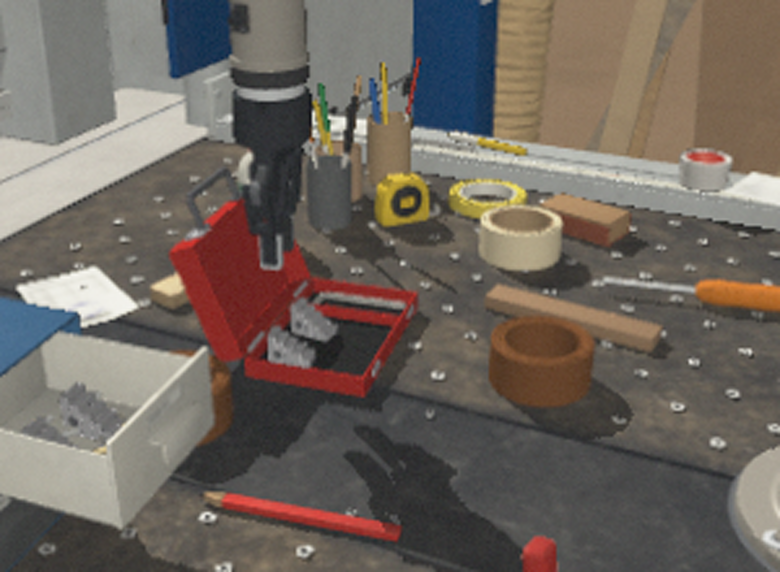

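Block 4 at (280,198) is aligned and the lid is clear of the hand. The tape has been nudged a few cm (now at about (520,238) in the scene crop) but still lies flat. Carefully down.

```bash
python3 -m creep '{"travel": [[0,-0.2,3],[0,-0.2,5.5],[0,-0.2,7.5],[0,-0.2,7.5]], "delta_rot": [[0,0,0],[0,0,0],[0,0,0],[0,0,0]], "grip": [0.15,0.15,0.15,0.15]}'; python3 -m creep '{"travel": [[0,0,1.5],[0,0,2.6],[0,0,2.6],[0,0,2.6],[0,0,2.6],[0,0,2.6],[0,0,2.6],[0,0,2.6]], "delta_rot": [[0,0,0],[0,0,0],[0,0,0],[0,0,0],[0,0,0],[0,0,0],[0,0,0],[0,0,0]], "grip": [0.15,0.15,0.15,0.15,0.8,0.8,0.8,0.8]}' 80; python3 - <<'E'
from targets import *
st();save('scene','s25.png',(150,100,450,320),2.6)
E
```

```text
time_s: 37.4
tool_pos: [0.5726, -0.0211, 0.0428]
ee_rot: [[-0.26, 0.966, -0.004], [0.966, 0.26, -0.0], [0.001, -0.004, -1.0]]
wrist_force: [-0.1, 0.9, -0.3]
width: 0.0362
time_s: 38.2
tool_pos: [0.5748, -0.0205, 0.0192]
ee_rot: [[-0.26, 0.966, 0.002], [0.966, 0.26, -0.0], [-0.001, 0.001, -1.0]]
wrist_force: [-1.0, 0.1, 5.3]
width: 0.0219
t 38.2 pos [ 0.5748 -0.0205  0.0192] F [-1.   0.1  5.3] w 0.0219 q [ 31.  36. -43. 108.  32.  49.  76.]
[[-0.26, 0.966, 0.002], [0.966, 0.26, -0.0], [-0.001, 0.001, -1.0]]
```

View pics/s25.png

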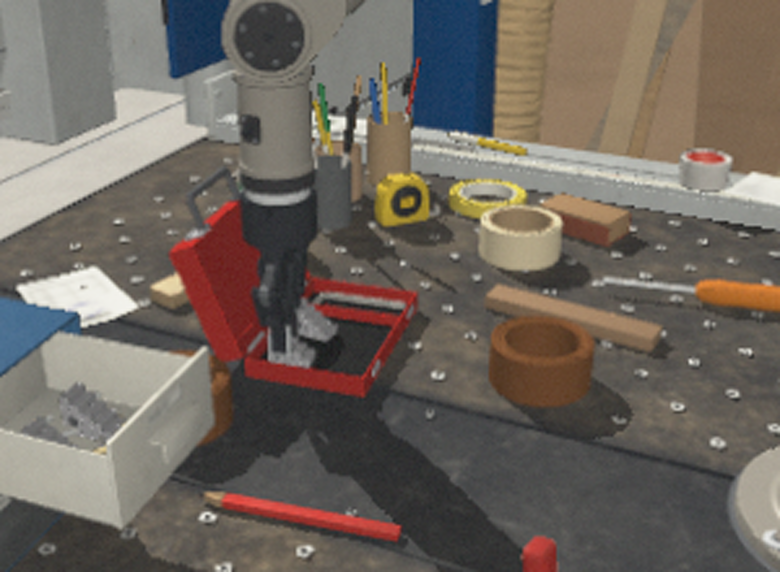

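Gripped and the lid is undisturbed. Lifting.

```bash
python3 -m creep '{"travel": [[0,0,-1],[0,0,-4],[0,0,-8],[0,0,-12],[0,0,-16],[0,0,-20],[0,0,-20],[0,0,-20]], "delta_rot": [[0,0,0],[0,0,0],[0,0,0],[0,0,0],[0,0,0],[0,0,0],[0,0,0],[0,0,0]], "grip": [0.8,0.8,0.8,0.8,0.8,0.8,0.8,0.8]}'
python3 - <<'E'
from targets import *
np.set_printoptions(precision=4,suppress=True)
st();xy,y=place('C');print(xy);plan([*xy,.22],Rdown(y));save('wrist','w26.png')
E
```

```text
time_s: 39.05
tool_pos: [0.574, -0.0209, 0.219]
ee_rot: [[-0.26, 0.966, 0.001], [0.966, 0.26, -0.001], [-0.001, 0.001, -1.0]]
wrist_force: [0.6, 0.2, -2.6]
width: 0.0221
t 39.05 pos [ 0.574  -0.0209  0.219 ] F [ 0.6  0.2 -2.6] w 0.0221 q [ 38.  22. -52.  99.  19.  68.  87.]
[[-0.26, 0.966, 0.001], [0.966, 0.26, -0.001], [-0.001, 0.001, -1.0]]
[0.5302 0.3141]
travel [33.49  4.47 -0.14] rot [0.1 0.1 8.9]
```

View pics/w26.png

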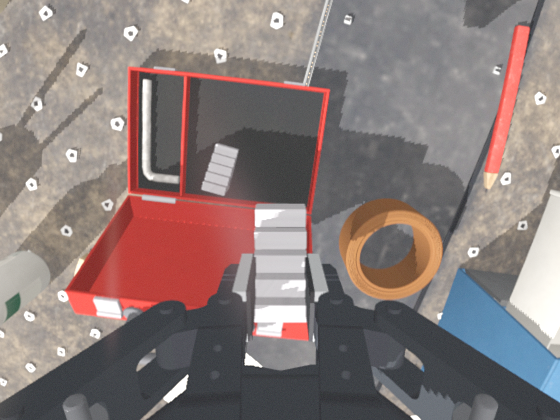

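```bash
python3 -m creep '{"travel": [[3,0.4,0],[7,0.9,0],[11.5,1.5,0],[16,2.1,0],[20.5,2.7,0],[25,3.3,0],[29,3.9,0],[32,4.3,0],[33.5,4.5,0],[33.5,4.5,0],[33.5,4.5,0],[33.5,4.5,0]], "delta_rot": [[0,0,4],[0,0,8.9],[0,0,8.9],[0,0,8.9],[0,0,8.9],[0,0,8.9],[0,0,8.9],[0,0,8.9],[0,0,8.9],[0,0,8.9],[0,0,8.9],[0,0,8.9]], "grip": [0.8,0.8,0.8,0.8,0.8,0.8,0.8,0.8,0.8,0.8,0.8,0.8]}'
python3 - <<'E'
from targets import *
np.set_printoptions(precision=4,suppress=True)
st();xy,y=place('C');plan([*xy,.104],Rdown(y));save('wrist','w27.png')
E
```

```text
time_s: 40.3
tool_pos: [0.5315, 0.3115, 0.2175]
ee_rot: [[-0.104, 0.995, -0.0], [0.995, 0.104, -0.003], [-0.003, -0.001, -1.0]]
wrist_force: [0.5, 0.0, -1.0]
width: 0.022
t 40.3 pos [0.5315 0.3115 0.2175] F [ 0.5  0.  -1. ] w 0.022 q [  4.  27. -52.  93.  23.  71.  43.]
[[-0.104, 0.995, -0.0], [0.995, 0.104, -0.003], [-0.003, -0.001, -1.0]]
travel [ 0.3  -0.1  11.35] rot [-0.   0.1 -0.2]
```

View pics/w27.png

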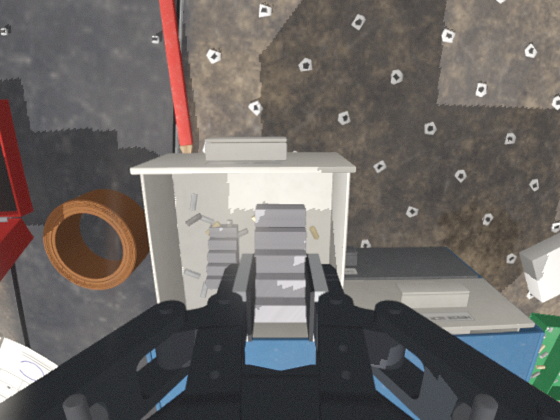

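```bash
python3 -m creep '{"travel": [[0.1,-0.1,2],[0.1,-0.1,5],[0.1,-0.1,7],[0.1,-0.1,7],[0.1,-0.1,7]], "delta_rot": [[0,0,0],[0,0,0],[0,0,0],[0,0,0],[0,0,0]], "grip": [0.8,0.8,0.8,0.8,0.8]}'
python3 - <<'E'
from targets import *
np.set_printoptions(precision=4,suppress=True)
st();xy,y=place('C');plan([*xy,.104],Rdown(y));save('wrist','w28.png')
E
```

```text
time_s: 40.85
tool_pos: [0.5301, 0.3143, 0.1486]
ee_rot: [[-0.106, 0.994, 0.0], [0.994, 0.106, -0.0], [-0.0, 0.0, -1.0]]
wrist_force: [0.4, 0.8, -1.7]
width: 0.0219
t 40.85 pos [0.5301 0.3143 0.1486] F [ 0.4  0.8 -1.7] w 0.0219 q [  2.  31. -50.  97.  26.  64.  40.]
[[-0.106, 0.994, 0.0], [0.994, 0.106, -0.0], [-0.0, 0.0, -1.0]]
travel [-0.02  0.01  4.46] rot [ 0.   0.  -0.1]
```

View pics/w28.png

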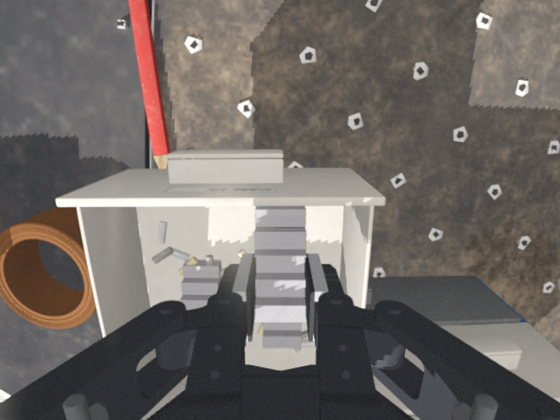

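```bash
python3 -m creep '{"travel": [[0,0,1.2],[0,0,2.4],[0,0,3.4],[0,0,4],[0,0,4.3],[0,0,4.3],[0,0,4.3]], "delta_rot": [[0,0,0],[0,0,0],[0,0,0],[0,0,0],[0,0,0],[0,0,0],[0,0,0]], "grip": [0.8,0.8,0.8,0.8,0.8,0.8,0.8]}' ; python3 -m creep '{"travel": [[0,0,0],[0,0,0],[0,0,0],[0,0,-1],[0,0,-4],[0,0,-8],[0,0,-12],[0,0,-12],[0,0,-12]], "delta_rot": [[0,0,0],[0,0,0],[0,0,0],[0,0,0],[0,0,0],[0,0,0],[0,0,0],[0,0,0],[0,0,0]], "grip": [0.25,0.25,0.25,0.25,0.25,0.25,0.25,0.25,0.25]}'; python3 - <<'E'
from targets import *
np.set_printoptions(precision=4,suppress=True)
st();save('wrist','w29.png'); xy,y=grasp(26,-2.5,-9);print(xy,y);plan([*xy,.20],Rdown(y))
E
```

```text
time_s: 41.6
tool_pos: [0.5295, 0.3157, 0.1055]
ee_rot: [[-0.108, 0.994, 0.0], [0.994, 0.108, 0.0], [0.0, 0.0, -1.0]]
wrist_force: [0.8, 0.3, -1.7]
width: 0.0218
time_s: 42.5
tool_pos: [0.5298, 0.3159, 0.2271]
ee_rot: [[-0.107, 0.994, 0.003], [0.994, 0.107, 0.001], [0.001, 0.003, -1.0]]
wrist_force: [0.4, 0.0, -0.3]
width: 0.032
t 42.5 pos [0.5298 0.3159 0.2271] F [ 0.4  0.  -0.3] w 0.032 q [  4.  27. -53.  92.  22.  72.  43.]
[[-0.107, 0.994, 0.003], [0.994, 0.107, 0.001], [0.001, 0.003, -1.0]]
[ 0.5841 -0.0859] 89.1
travel [-40.46   1.15   2.57] rot [0.  0.  7.1]
```

View pics/w29.png

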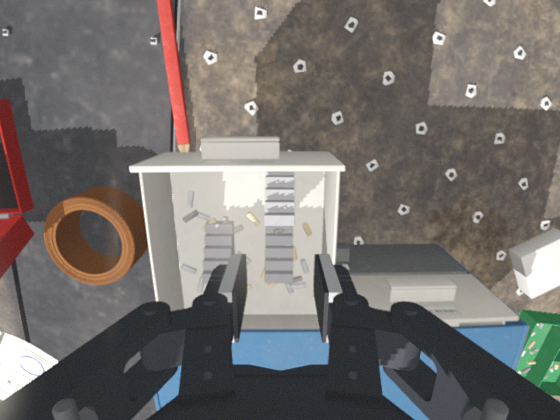

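Three blocks are in, at (280,200), (280,255) and (218,248). Last block now.

```bash
python3 -m creep '{"travel": [[-4,0.1,0],[-9,0.3,0],[-14,0.4,0],[-19,0.5,0],[-24,0.7,0],[-29,0.8,0],[-34,1,0],[-38.5,1.1,0],[-40.4,1.1,1],[-40.4,1.1,2.6],[-40.4,1.1,2.6],[-40.4,1.1,2.6]], "delta_rot": [[0,0,4],[0,0,7.1],[0,0,7.1],[0,0,7.1],[0,0,7.1],[0,0,7.1],[0,0,7.1],[0,0,7.1],[0,0,7.1],[0,0,7.1],[0,0,7.1],[0,0,7.1]], "grip": [0.15,0.15,0.15,0.15,0.15,0.15,0.15,0.15,0.15,0.15,0.15,0.15]}'
python3 -m creep '{"travel": [[0,0,2],[0,0,5],[0,0,8],[0,0,8],[0,0,8],[0,0,8]], "delta_rot": [[0,0,0],[0,0,0],[0,0,0],[0,0,0],[0,0,0],[0,0,0]], "grip": [0.15,0.15,0.15,0.15,0.15,0.15]}'
python3 - <<'E'
from targets import *
np.set_printoptions(precision=4,suppress=True)
st();save('wrist','w30.png'); xy,y=grasp(26,-2.5,-9);plan([*xy,.020],Rdown(y))
E
```

```text
time_s: 43.75
tool_pos: [0.5829, -0.082, 0.1983]
ee_rot: [[0.012, 1.0, -0.002], [1.0, -0.012, 0.002], [0.002, -0.002, -1.0]]
wrist_force: [-0.5, 0.5, 0.5]
width: 0.0359
time_s: 44.35
tool_pos: [0.5852, -0.0839, 0.1214]
ee_rot: [[0.015, 1.0, 0.003], [1.0, -0.015, -0.0], [-0.0, 0.003, -1.0]]
wrist_force: [0.2, 0.9, -0.6]
width: 0.036
t 44.35 pos [ 0.5852 -0.0839  0.1214] F [ 0.2  0.9 -0.6] w 0.036 q [ 38.  28. -44. 102.  23.  59.  74.]
[[0.015, 1.0, 0.003], [1.0, -0.015, -0.0], [-0.0, 0.003, -1.0]]
travel [-0.16 -0.15 10.14] rot [0.2 0.  0. ]
```

View pics/w30.png

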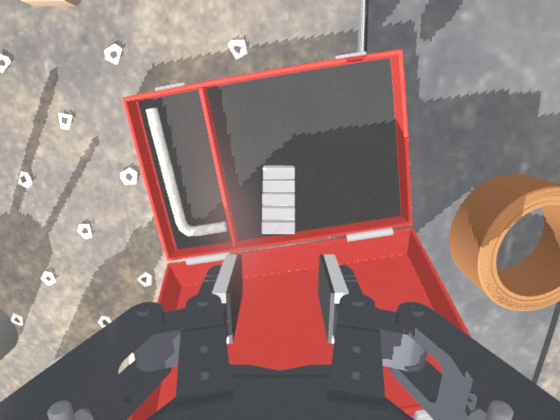

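Last block at (279,200) is aligned and the left finger clears the divider. Down, grip, lift.

```bash
python3 -m creep '{"travel": [[-0.1,-0.1,3],[-0.1,-0.1,6],[-0.1,-0.1,8.5],[-0.1,-0.1,9.7],[-0.1,-0.1,10.1],[-0.1,-0.1,10.1],[-0.1,-0.1,10.1],[-0.1,-0.1,10.1],[-0.1,-0.1,10.1],[-0.1,-0.1,10.1],[-0.1,-0.1,10.1]], "delta_rot": [[0,0,0],[0,0,0],[0,0,0],[0,0,0],[0,0,0],[0,0,0],[0,0,0],[0,0,0],[0,0,0],[0,0,0],[0,0,0]], "grip": [0.15,0.15,0.15,0.15,0.15,0.15,0.15,0.8,0.8,0.8,0.8]}' 80;python3 -m creep '{"travel": [[0,0,-1],[0,0,-4],[0,0,-8],[0,0,-12],[0,0,-16],[0,0,-20],[0,0,-20],[0,0,-20]], "delta_rot": [[0,0,0],[0,0,0],[0,0,0],[0,0,0],[0,0,0],[0,0,0],[0,0,0],[0,0,0]], "grip": [0.8,0.8,0.8,0.8,0.8,0.8,0.8,0.8]}'
python3 - <<'E'
from targets import *
np.set_printoptions(precision=4,suppress=True)
st();xy,y=place('D');print(xy);plan([*xy,.22],Rdown(y));save('wrist','w31.png')
E
```

```text
time_s: 45.5
tool_pos: [0.584, -0.0861, 0.02]
ee_rot: [[0.016, 1.0, 0.003], [1.0, -0.016, -0.001], [-0.001, 0.003, -1.0]]
wrist_force: [-1.0, -0.1, 6.2]
width: 0.0217
time_s: 46.3
tool_pos: [0.5827, -0.0861, 0.2193]
ee_rot: [[0.016, 1.0, 0.002], [1.0, -0.016, -0.001], [-0.001, 0.002, -1.0]]
wrist_force: [-0.3, -0.9, -1.7]
width: 0.0222
t 46.3 pos [ 0.5827 -0.0861  0.2193] F [-0.3 -0.9 -1.7] w 0.0222 q [ 41.  22. -47.  97.  18.  69.  78.]
[[0.016, 1.0, 0.002], [1.0, -0.016, -0.001], [-0.001, 0.002, -1.0]]
[0.5359 0.2614]
travel [34.67 -5.25 -0.11] rot [ 0.1  0.1 -7.1]
```

View pics/w31.png

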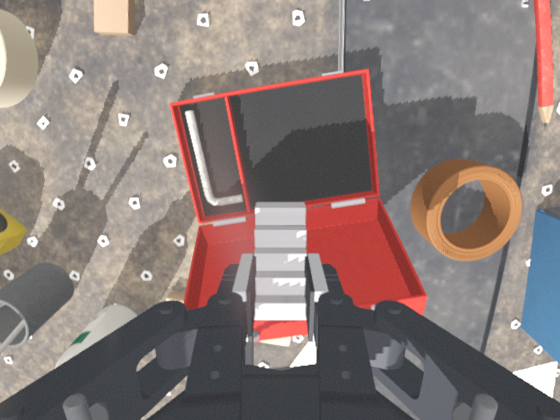

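```bash
python3 -m creep '{"travel": [[3,-0.5,0],[7,-1.1,0],[11.5,-1.7,0],[16,-2.4,0],[20.5,-3.1,0],[25,-3.8,0],[29.5,-4.5,0],[33,-5,0],[34.7,-5.3,0],[34.7,-5.3,0],[34.7,-5.3,0],[34.7,-5.3,0]], "delta_rot": [[0,0,-4],[0,0,-7.1],[0,0,-7.1],[0,0,-7.1],[0,0,-7.1],[0,0,-7.1],[0,0,-7.1],[0,0,-7.1],[0,0,-7.1],[0,0,-7.1],[0,0,-7.1],[0,0,-7.1]], "grip": [0.8,0.8,0.8,0.8,0.8,0.8,0.8,0.8,0.8,0.8,0.8,0.8]}'
python3 -m creep '{"travel": [[0,0,2],[0,0,5],[0,0,7],[0,0,7],[0,0,7]], "delta_rot": [[0,0,0],[0,0,0],[0,0,0],[0,0,0],[0,0,0]], "grip": [0.8,0.8,0.8,0.8,0.8]}'
python3 - <<'E'
from targets import *
np.set_printoptions(precision=4,suppress=True)
st();xy,y=place('D');plan([*xy,.104],Rdown(y));save('wrist','w32.png')
E
```

```text
time_s: 47.55
tool_pos: [0.5355, 0.2596, 0.2171]
ee_rot: [[-0.105, 0.994, -0.001], [0.994, 0.105, -0.002], [-0.002, -0.002, -1.0]]
wrist_force: [-0.6, -0.6, -1.1]
width: 0.022
time_s: 48.05
tool_pos: [0.5359, 0.2605, 0.1484]
ee_rot: [[-0.106, 0.994, -0.0], [0.994, 0.106, -0.0], [-0.0, -0.0, -1.0]]
wrist_force: [0.3, 0.1, -2.8]
width: 0.0219
t 48.05 pos [0.5359 0.2605 0.1484] F [ 0.3  0.1 -2.8] w 0.0219 q [  8.  29. -51. 100.  25.  63.  45.]
[[-0.106, 0.994, -0.0], [0.994, 0.106, -0.0], [-0.0, -0.0, -1.0]]
travel [0.09 0.01 4.44] rot [-0.   0.  -0.1]
```

View pics/w32.png

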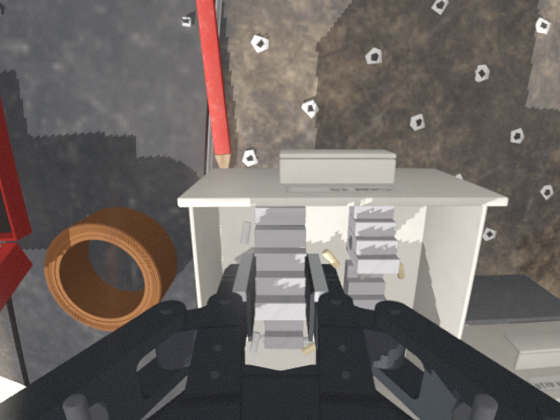

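```bash
python3 -m creep '{"travel": [[0,0,1.2],[0,0,2.4],[0,0,3.4],[0,0,4],[0,0,4.3],[0,0,4.3],[0,0,4.3]], "delta_rot": [[0,0,0],[0,0,0],[0,0,0],[0,0,0],[0,0,0],[0,0,0],[0,0,0]], "grip": [0.8,0.8,0.8,0.8,0.8,0.8,0.8]}' ; python3 -m creep '{"travel": [[0,0,0],[0,0,0],[0,0,0],[0,0,-1],[0,0,-4],[0,0,-8],[0,0,-12],[0,0,-14],[0,0,-14]], "delta_rot": [[0,0,0],[0,0,0],[0,0,0],[0,0,0],[0,0,0],[0,0,0],[0,0,0],[0,0,0],[0,0,0]], "grip": [0.25,0.25,0.25,0.25,0.25,0.25,0.25,0.25,0.25]}'; python3 - <<'E'
from targets import *
np.set_printoptions(precision=4,suppress=True)
st();save('wrist','w33.png'); save('scene','s33.png',(150,100,450,320),2.6)
xy=cab2w(.6215-.1005-.013,.229);print(xy);plan([*xy,.245],Rdown(96.2))
E
```

```text
time_s: 48.8
tool_pos: [0.5355, 0.262, 0.1055]
ee_rot: [[-0.108, 0.994, 0.0], [0.994, 0.108, 0.0], [0.0, 0.0, -1.0]]
wrist_force: [0.3, -0.8, -1.9]
width: 0.0222
time_s: 49.7
tool_pos: [0.537, 0.2636, 0.2499]
ee_rot: [[-0.107, 0.994, 0.007], [0.994, 0.107, 0.003], [0.003, 0.007, -1.0]]
wrist_force: [-0.4, -0.2, -0.5]
width: 0.0322
t 49.7 pos [0.537  0.2636 0.2499] F [-0.4 -0.2 -0.5] w 0.0322 q [ 10.  24. -54.  93.  20.  73.  49.]
[[-0.107, 0.994, 0.007], [0.994, 0.107, 0.003], [0.003, 0.007, -1.0]]
[0.4803 0.2825]
travel [ 2.67 -5.25  0.06] rot [ 0.1  0.  -0. ]
```

View pics/w33.png

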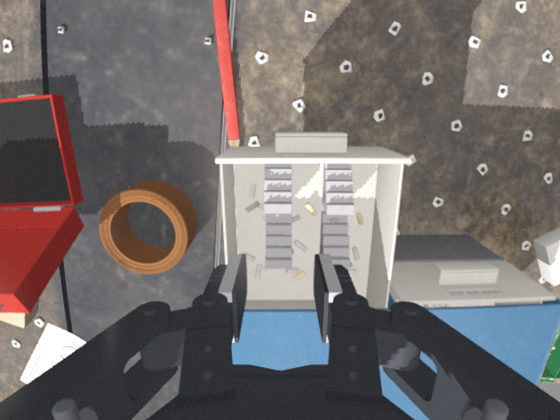

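View pics/s33.png

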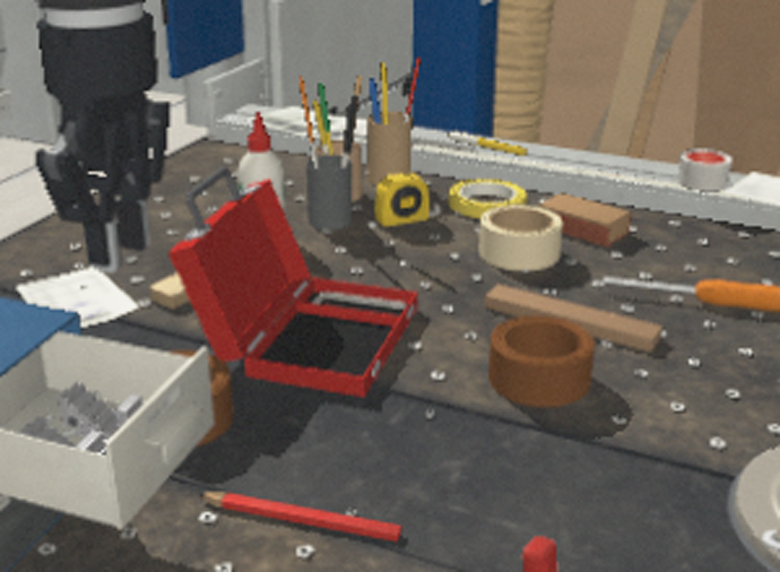

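All four blocks are in the drawer, the lid is open, and the hex key is in its pocket. Now I'll take the pull again and push the drawer home.

```bash
python3 -m creep '{"travel": [[1.5,-3,0],[2.7,-5.2,0],[2.7,-5.2,0],[2.7,-5.2,0],[2.7,-5.2,2],[2.7,-5.2,5],[2.7,-5.2,8],[2.7,-5.2,11],[2.7,-5.2,13],[2.7,-5.2,13],[2.7,-5.2,13]], "delta_rot": [[0,0,0],[0,0,0],[0,0,0],[0,0,0],[0,0,0],[0,0,0],[0,0,0],[0,0,0],[0,0,0],[0,0,0],[0,0,0]], "grip": [-1,-1,-1,-1,-1,-1,-1,-1,-1,-1,-1]}'; python3 - <<'E'
from targets import *
np.set_printoptions(precision=4,suppress=True)
st();save('wrist','w34.png')
xy=cab2w(.6215-.1005-.013,.229);plan([*xy,.115],Rdown(96.2))
E
```

```text
time_s: 50.9
tool_pos: [0.4813, 0.2825, 0.1149]
ee_rot: [[-0.106, 0.994, -0.001], [0.994, 0.106, -0.0], [-0.0, -0.001, -1.0]]
wrist_force: [-0.1, 0.5, -0.0]
width: 0.0853
t 50.9 pos [0.4813 0.2825 0.1149] F [-0.1  0.5 -0. ] w 0.0853 q [  5.  28. -51. 107.  25.  58.  39.]
[[-0.106, 0.994, -0.001], [0.994, 0.106, -0.0], [-0.0, -0.001, -1.0]]
travel [-0.04 -0.15  0.09] rot [ 0.1 -0.  -0.1]
```

View pics/w34.png

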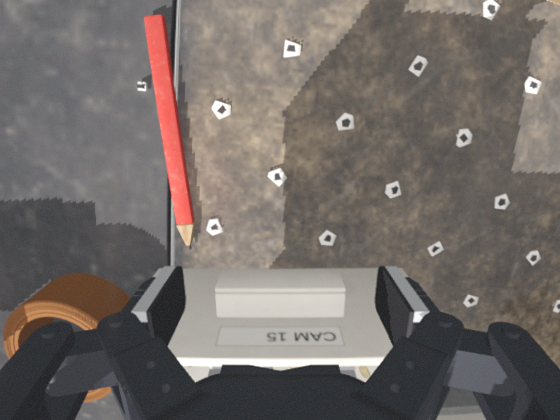

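Fingers straddle the pull (217–344 px). Pinching and pushing in steadily.

```bash
python3 -m creep '{"travel": [[0,-0.1,0],[0,-0.1,0],[0,-0.1,0],[0,-0.1,0],[0,0.8,0],[0,2,0],[0,3.5,0],[0,5,0],[0,6.5,0],[0,8,0],[0,9.5,0],[0,10,0]], "delta_rot": [[0,0,0],[0,0,0],[0,0,0],[0,0,0],[0,0,0],[0,0,0],[0,0,0],[0,0,0],[0,0,0],[0,0,0],[0,0,0],[0,0,0]], "grip": [-0.2,0.2,0.2,0.2,0.2,0.2,0.2,0.2,0.2,0.2,0.2,0.2]}' 40; python3 -m creep '{"travel": [[0,0.6,0],[0,1.2,0],[0,1.7,0],[0,2.1,0],[0,2.4,0],[0,2.4,0]], "delta_rot": [[0,0,0],[0,0,0],[0,0,0],[0,0,0],[0,0,0],[0,0,0]], "grip": [0.2,0.2,0.2,0.2,0.2,0.2]}'; python3 - <<'E'
from targets import *
st();save('wrist','w35.png')
E
```

```text
time_s: 52.15
tool_pos: [0.5827, 0.2934, 0.1168]
ee_rot: [[-0.106, 0.994, 0.003], [0.994, 0.106, 0.0], [-0.0, 0.003, -1.0]]
wrist_force: [-0.7, -2.6, 6.5]
width: 0.0542
time_s: 52.75
tool_pos: [0.5994, 0.2953, 0.1167]
ee_rot: [[-0.108, 0.994, -0.008], [0.994, 0.108, -0.005], [-0.005, -0.009, -1.0]]
wrist_force: [-10.3, -7.1, 14.2]
width: 0.0542
t 52.75 pos [0.5994 0.2953 0.1167] F [-10.3  -7.1  14.2] w 0.0542 q [  2.  38. -47.  90.  29.  66.  44.]
[[-0.108, 0.994, -0.008], [0.994, 0.108, -0.005], [-0.005, -0.009, -1.0]]
```

View pics/w35.png

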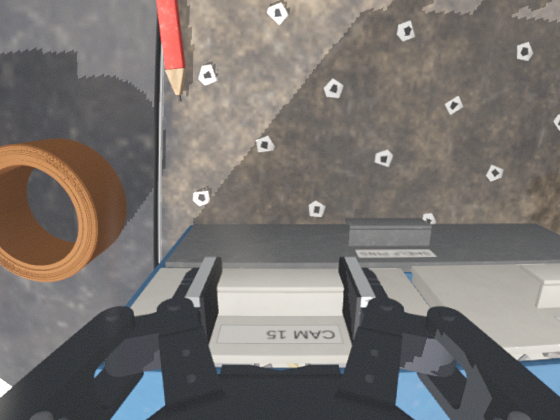

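Stop felt (10 N, 120 mm of travel), and the front is in line with its neighbour at row 267. Releasing, rising and checking.

```bash
python3 -m creep '{"travel": [[0,0.2,0],[0,0.2,0],[0,-0.3,0],[0,-0.3,0],[0,-0.3,0],[0,-0.3,-2],[0,-0.3,-6],[0,-0.3,-10],[0,-0.3,-14],[0,-0.3,-16],[0,-0.3,-16],[0,-0.3,-16]], "delta_rot": [[0,0,0],[0,0,0],[0,0,0],[0,0,0],[0,0,0],[0,0,0],[0,0,0],[0,0,0],[0,0,0],[0,0,0],[0,0,0],[0,0,0]], "grip": [0.2,0.2,-0.5,-1,-1,-1,-1,-1,-1,-1,-1,-1]}'
python3 - <<'E'
from targets import *
np.set_printoptions(precision=4,suppress=True)
st();im,d,c=save('wrist','w36.png');W=cloud(c,d)
th=np.radians(6.2);Rc=np.array([[np.cos(th),np.sin(th)],[-np.sin(th),np.cos(th)]])
Q=W.copy();Q[...,:2]=W[...,:2]@Rc.T
for lo,hi in ((.165,.2),(.26,.29),(.31,.34),(.40,.43)):
    m=(Q[...,1]>lo)&(Q[...,1]<hi)&(Q[...,2]>.146)&(Q[...,2]<.157)&(Q[...,0]>.5)&(Q[...,0]<.66); print(lo,m.sum(),np.percentile(Q[m][:,0],[5,50,95]) if m.sum() else 0)
m=(Q[...,2]>.161)&(Q[...,2]<.17)&(Q[...,1]>.16)&(Q[...,1]<.43);print('cab',np.percentile(Q[m][:,0],[0.5,2,5]))
save('scene','s36.png')
E
```

```text
time_s: 54.0
tool_pos: [0.6012, 0.2959, 0.2749]
ee_rot: [[-0.107, 0.994, 0.0], [0.994, 0.107, -0.0], [-0.0, 0.0, -1.0]]
wrist_force: [0.4, 0.2, -0.9]
width: 0.0849
t 54.0 pos [0.6012 0.2959 0.2749] F [ 0.4  0.2 -0.9] w 0.0849 q [  4.  30. -51.  81.  23.  80.  49.]
[[-0.107, 0.994, 0.0], [0.994, 0.107, -0.0], [-0.0, 0.0, -1.0]]
0.165 152 [0.6405 0.6409 0.6412]
0.26 137 [0.6404 0.6408 0.6411]
0.31 137 [0.6393 0.6395 0.6399]
0.4 127 [0.6392 0.6396 0.64  ]
cab [0.6439 0.6448 0.6477]
```

View pics/w36.png

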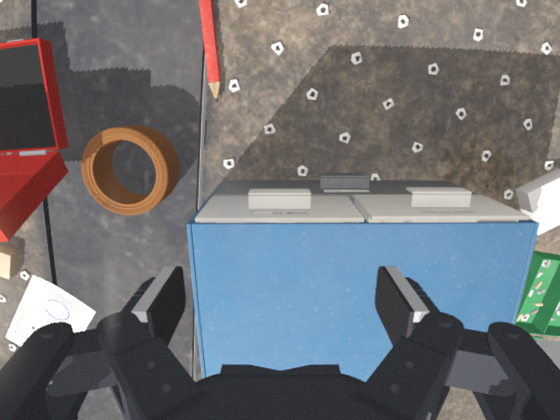

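View pics/s36.png

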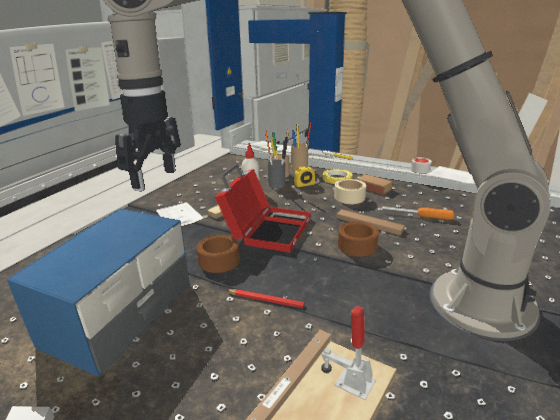

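Drawer is home: front at 0.641 in the cabinet frame, flush with its neighbour, with no gap in the picture at (280,212). Now back to the lid handle.

```bash
python3 - <<'E'
from targets import *
xy=case2w(143,0);print(xy);plan([*xy,.28],Rdown(8.1))
E
```

```text
[ 0.69157338 -0.06685112]
travel [-36.98   5.15  -0.63] rot [-0.1  0.2 88.1]
```

```bash
python3 -m creep '{"travel": [[-37,5.1,-0.6],[-37,5.1,-0.6],[-37,5.1,-0.6],[-37,5.1,-0.6],[-37,5.1,-0.6],[-37,5.1,-0.6],[-37,5.1,-0.6],[-37,5.1,-0.6],[-37,5.1,-0.6],[-37,5.1,-0.6],[-37,5.1,-0.6],[-37,5.1,-0.6]], "delta_rot": [[0,0,88],[0,0,88],[0,0,88],[0,0,88],[0,0,88],[0,0,88],[0,0,88],[0,0,88],[0,0,88],[0,0,88],[0,0,88],[0,0,88]], "grip": [0.35,0.35,0.35,0.35,0.35,0.35,0.35,0.35,0.35,0.35,0.35,0.35]}'; python3 -m creep '{"travel": [[0,0,0],[0,0,0],[0,0,0]], "delta_rot": [[0,0,0],[0,0,0],[0,0,0]], "grip": [0.35,0.35,0.35]}' >/dev/null
python3 - <<'E'
from targets import *
np.set_printoptions(precision=4,suppress=True)
st();im,d,c=save('wrist','w37.png');W=cloud(c,d);from blocks import Rc
Q=W.copy();Q[...,:2]=(W[...,:2]-O)@Rc.T
m=(Q[...,2]>.155)&(Q[...,2]<.19)&(abs(Q[...,0]-.14)<.03)&(abs(Q[...,1])<.035)&(np.arange(420)[:,None]<250)
p=Q[m];np.set_printoptions(precision=4,suppress=True);print('bar',len(p),np.median(p,0),p.min(0),p.max(0))
xy=case2w(143,0);plan([*xy,.159],Rdown(8.1))
E
```

```text
time_s: 55.3
tool_pos: [0.6908, -0.0666, 0.2793]
ee_rot: [[0.99, 0.142, -0.003], [0.142, -0.99, -0.0], [-0.003, -0.0, -1.0]]
wrist_force: [0.9, 0.5, -0.0]
width: 0.0278
t 55.6 pos [ 0.6914 -0.0664  0.281 ] F [-0.4  0.1 -0.1] w 0.0274 q [ 21.  28. -29.  76.  13.  79.   0.]
[[0.99, 0.142, -0.0], [0.142, -0.99, -0.0], [-0.0, -0.0, -1.0]]
bar 929 [0.1423 0.0013 0.1748] [ 0.1381 -0.0348  0.1715] [0.1464 0.0349 0.1774]
travel [ 0.01  0.05 12.21] rot [-0.   0.   0.1]
```

View pics/w37.png

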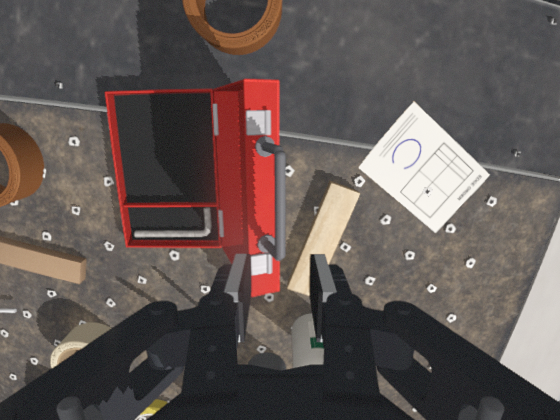

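Bar at (281,205) px is confirmed at case x 142 mm, z 170 mm; the tray holds only the hex key. Descending to grip.

```bash
python3 -m creep '{"travel": [[0,0,3],[0,0,6],[0,0,9],[0,0,11],[0,0,12.2],[0,0,12.2],[0,0,12.2],[0,0,12.2],[0,0,12.2],[0,0,12.2],[0,0,12.2]], "delta_rot": [[0,0,0],[0,0,0],[0,0,0],[0,0,0],[0,0,0],[0,0,0],[0,0,0],[0,0,0],[0,0,0],[0,0,0],[0,0,0]], "grip": [0.35,0.35,0.35,0.35,0.35,0.35,0.35,1,1,1,1]}' 40; python3 - <<'E'
from targets import *
o=get_obs();st();p=(np.array(o['tool_pos'][:2])-O); th=np.radians(8.1); x=p[0]*np.cos(th)+p[1]*np.sin(th); 
f=lambda t:(6.5-16.7*np.cos(np.radians(t+6.2)),2.2+16.7*np.sin(np.radians(t+6.2)))
print('case x',x); x0,z0=f(111.5)
for t in [108,102,96,90,83,76,68,60,52,44,36,28,20,13,7,3,0]: a=f(t);print(t,round(a[0]-x0,1),round(-(a[1]-z0),1))
E
```

```text
time_s: 56.75
tool_pos: [0.6912, -0.0665, 0.1611]
ee_rot: [[0.99, 0.142, -0.0], [0.142, -0.99, -0.001], [-0.0, 0.001, -1.0]]
wrist_force: [-4.2, 0.1, 6.1]
width: 0.0069
t 56.75 pos [ 0.6912 -0.0665  0.1611] F [-4.2  0.1  6.1] w 0.0069 q [ 21.  33. -28.  85.  16.  66.  -2.]
[[0.99, 0.142, -0.0], [0.142, -0.99, -0.001], [-0.0, 0.001, -1.0]]
case x 0.1426854808058296
108 -0.9 -0.4
102 -2.5 -1.1
96 -4.2 -1.5
90 -6.0 -1.8
83 -8.0 -1.9
76 -10.0 -1.8
68 -12.3 -1.3
60 -14.5 -0.5
52 -16.6 0.6
44 -18.5 2.0
36 -20.1 3.6
28 -21.6 5.4
20 -22.7 7.4
13 -23.5 9.3
7 -24.0 11.0
3 -24.2 12.1
0 -24.4 13.0
```

```bash
python3 -m creep '{"travel": [[-0.9,0,-0.4],[-2.5,0,-1.1],[-4.2,0,-1.5],[-6.0,0,-1.8],[-8.0,0,-1.9],[-10,0,-1.8],[-12.3,0,-1.3],[-14.5,0,-0.5],[-16.6,0,0.6],[-18.5,0,2.0],[-18.5,0,2.0]], "delta_rot": [[0,0,0],[0,0,0],[0,0,0],[0,0,0],[0,0,0],[0,0,0],[0,0,0],[0,0,0],[0,0,0],[0,0,0],[0,0,0]], "grip": [1,1,1,1,1,1,1,1,1,1,1]}';  python3 - <<'E'
from targets import *
st();save('scene','s38.png',(150,100,450,320),2.6)
E
```

```text
time_s: 57.85
tool_pos: [0.5053, -0.0935, 0.138]
ee_rot: [[0.99, 0.141, -0.003], [0.141, -0.99, -0.001], [-0.003, 0.001, -1.0]]
wrist_force: [-1.2, -0.1, 1.1]
width: 0.0069
t 57.85 pos [ 0.5053 -0.0935  0.138 ] F [-1.2 -0.1  1.1] w 0.0069 q [ 31.  16. -30. 112.  10.  55.   4.]
[[0.99, 0.141, -0.003], [0.141, -0.99, -0.001], [-0.003, 0.001, -1.0]]
```

View pics/s38.png

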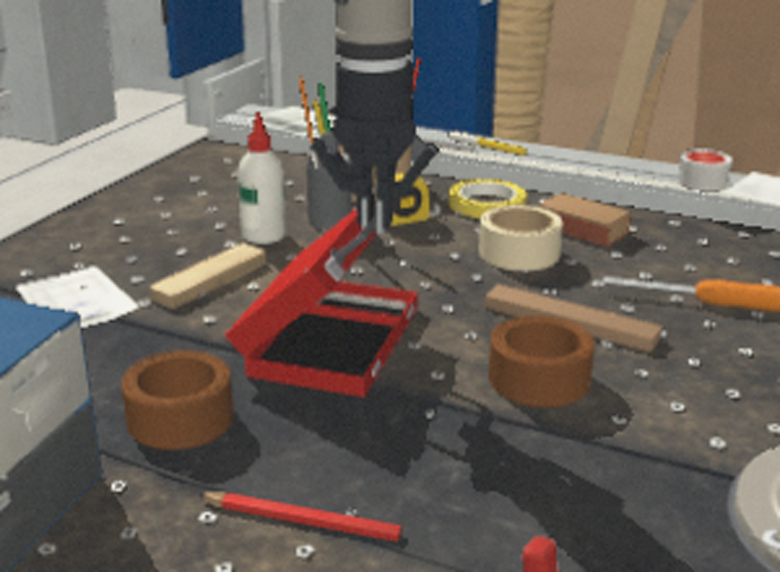

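```bash
python3 -m creep '{"travel": [[-1.6,0,1.6],[-3.1,0,3.4],[-4.2,0,5.4],[-5,0,7.3],[-5.5,0,9],[-5.7,0,10.1],[-5.9,0,10.8],[-5.9,0,10.9],[-5.9,0,10.9]], "delta_rot": [[0,0,0],[0,0,0],[0,0,0],[0,0,0],[0,0,0],[0,0,0],[0,0,0],[0,0,0],[0,0,0]], "grip": [1,1,1,1,1,1,1,1,1]}';  python3 - <<'E'
from targets import *
st();save('scene','s39.png',(150,100,450,320),2.6)
E
```

```text
time_s: 58.8
tool_pos: [0.45, -0.1015, 0.0305]
ee_rot: [[0.99, 0.142, -0.001], [0.142, -0.99, -0.001], [-0.001, 0.001, -1.0]]
wrist_force: [-4.6, -3.2, -0.2]
width: 0.0072
t 58.8 pos [ 0.45   -0.1015  0.0305] F [-4.6 -3.2 -0.2] w 0.0072 q [ 31.  21. -27. 123.  15.  39.   1.]
[[0.99, 0.142, -0.001], [0.142, -0.99, -0.001], [-0.001, 0.001, -1.0]]
```

View pics/s39.png

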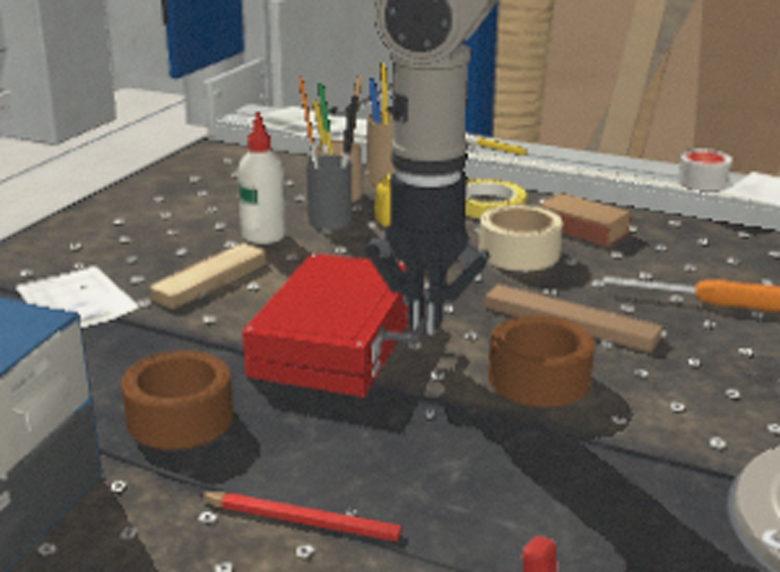

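Lid is down. Releasing the bar, rising straight up, then checking everything.

```bash
python3 -m creep '{"travel": [[0,0,0.15],[0,0,0.15],[0,0,0.15],[0,0,0.15],[0,0,0],[0,0,-1],[0,0,-4],[0,0,-8],[0,0,-12],[0,0,-16],[0,0,-20],[0,0,-22]], "delta_rot": [[0,0,0],[0,0,0],[0,0,0],[0,0,0],[0,0,0],[0,0,0],[0,0,0],[0,0,0],[0,0,0],[0,0,0],[0,0,0],[0,0,0]], "grip": [1,0.6,0.43,0.43,0.43,0.43,0.43,0.43,0.43,0.43,0.43,0.43]}'; python3 -m creep '{"travel": [[0,0,0],[-1,0,0],[-3,0,0],[-6,0,0],[-6,0,0],[-6,0,0],[-6,0,0]], "delta_rot": [[0,0,0],[0,0,0],[0,0,0],[0,0,0],[0,0,0],[0,0,0],[0,0,0]], "grip": [0.43,0.43,0.43,0.43,0.43,0.43,0.43]}' >/dev/null
python3 - <<'E'
from targets import *
np.set_printoptions(precision=4,suppress=True)
st();im,d,c=save('wrist','w40.png');W=cloud(c,d);from blocks import Rc
np.set_printoptions(precision=4,suppress=True)
Q=W.copy();Q[...,:2]=(W[...,:2]-O)@Rc.T
for lo,hi in ((-.06,-.03),(-.01,.02),(.03,.06)):
    m=(Q[...,2]>.03)&(Q[...,2]<.08)&(Q[...,0]>lo)&(Q[...,0]<hi)&(abs(Q[...,1])<.09);print(lo,m.sum(),np.median(Q[m][:,2]) if m.sum() else 0)
im,d,c=save('top','t40.png');W=cloud(c,d);D0=np.load('pics/top0.npz')
m=(abs(W[...,2]-.048)<.012)&(abs(W[...,0]-.47)<.15)&(abs(W[...,1]+.38)<.15)
n,l,s,ce=cv2.connectedComponentsWithStats(m.astype(np.uint8));
for k in range(1,n):
    if s[k,4]>80: p=W[l==k];print('obj',s[k,4],ce[k].round(),p.mean(0),cv2.minEnclosingCircle(p[:,:2].astype(np.float32)))
for q in ['masking_tape','tape_measure','offcut_3','carpenter_pencil']:
    r=vision.spot_in(q,'top');print(q,[(round(x['p'],2),c2w(c,x['xyz'])) for x in r[:4]])
save('scene','s40.png')
E
```

```text
time_s: 60.05
tool_pos: [0.4517, -0.1008, 0.2549]
ee_rot: [[0.99, 0.143, 0.007], [0.143, -0.99, -0.002], [0.006, 0.003, -1.0]]
wrist_force: [0.5, -0.2, -0.7]
width: 0.0243
t 60.75 pos [ 0.3905 -0.1093  0.2498] F [0.7 0.  0.7] w 0.0244 q [ 40.  -3. -29. 117.  -2.  66.  20.]
[[0.99, 0.143, -0.001], [0.143, -0.99, 0.001], [-0.001, -0.001, -1.0]]
-0.06 4671 0.056080325845729265
-0.01 4468 0.056362647585106146
0.03 4203 0.056068247988718095
obj 377 [382. 237.] [ 0.4444 -0.3958  0.0475] ((0.444672167301178, -0.39578717947006226), 0.05226920172572136)
masking_tape [(0.68, array([0.6166, 0.1146, 0.0479]))]
tape_measure [(0.85, array([ 0.6256, -0.4312,  0.0598]))]
offcut_3 [(0.75, array([ 0.759 , -0.1517,  0.0201]))]
carpenter_pencil [(0.67, array([ 0.7619, -0.1528,  0.0196])), (0.62, array([0.4362, 0.192 , 0.003 ]))]
```

View pics/w40.png

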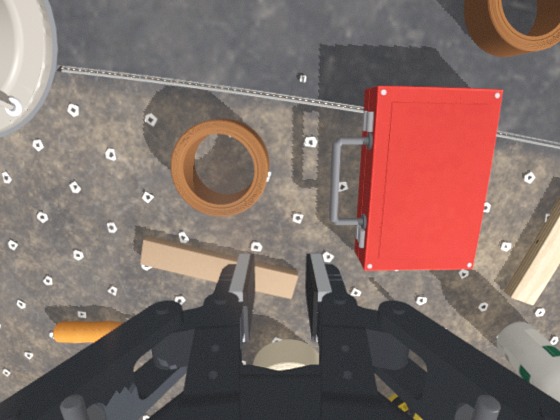

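View pics/t40.png

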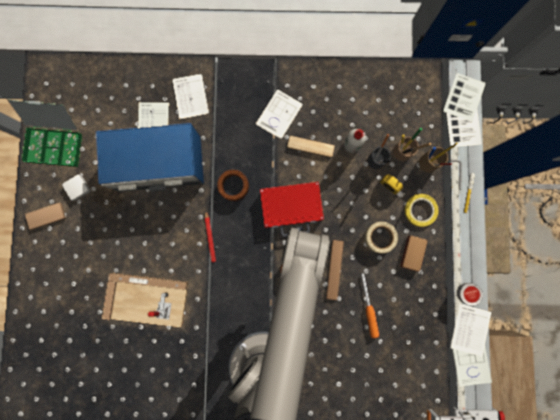

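View pics/s40.png

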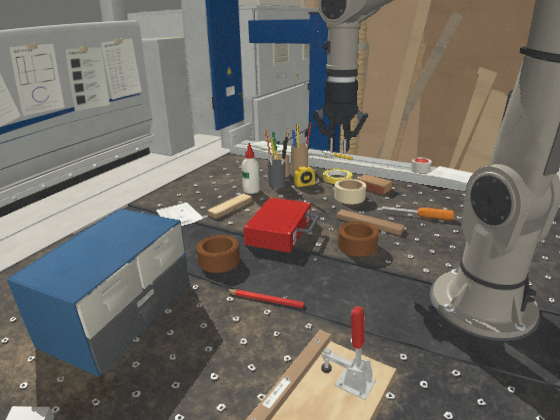

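Lid flat at uniform height as at the start (56 mm reading), drawer flush, tape flat at (0.444,-0.396) with top 47.5 mm, and the other things where they were. Handing in.

```bash
python3 -c "
from station import order
print(order.sign_off())"
```

```text
the job is handed in; nothing more can be done
None
```

The job is done and handed in after about 61 s of robot time. No verdict is reported.

**What I did:**
- I set the beige tape flat on the bench, right of the case.
- I swung the lid over to its stop, where it stayed open by itself.
- I opened the drawer fully and moved all four step blocks into it. They stood upright in a 2 x 2 layout before I closed it.
- I pushed the drawer home and lowered the lid shut by its handle. The hex key stayed in the case.

**Last checks:**
- **Lid:** it reads the same even height as at the start, 56 mm.
- **Drawer:** its front is flush with the neighbouring drawer to within about 1 mm. I felt the stop after 120 mm of travel.
- **Tape:** it lies flat at (0.444, -0.396), its top 47.5 mm up. It was knocked about 3.5 cm from where I put it while the arm was elsewhere, so I left it.
- **Other things:** the tape measure, offcut and pencil are within about 2 mm of their starting readings.
- **Robot:** it ended clear, touching nothing. The highest wrist force I read was about 19 N.

**Disagreements:** in the final top view the network did not report the beige roll, only a brown one, so the tape check rests on the depth picture. It also called the offcut the pencil; its second hit was the real pencil.

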